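Check the bolts and close the drying cell

TASK

Check the drying cell's bolts and close it: before fitting the cover, push every bolt forward as far as it will go and, once all are forward, draw them all fully back, noting which bind and stop short. Then fit the cover plate, one long edge hooked under the lip and the other lowered flat, push the free-running bolts fully home and leave the binding ones fully back. Centre an out-of-use stand upright on the plate straight in front of each bolt that binds, none before a good one, and do not shift the jar, the vase or the bowl.

Things in the scene. Friction and masses are not known exactly. Their poses are not given: they have to be found in the camera images.
- cell: Drying cell, fixed: grey open-topped steel box 200 by 290 mm (x, y), origin at the centre of its underside on the bench, x pointing away from the robot to the bolts. A flat ledge all round its mouth at z = 60 mm carries the cover plate. Far (+x) and side edges have a rim up to z = 68 mm, inner faces at x = +89 and y = +-130 mm. Near (-x) edge: the lip. Behind: bolt bays to x = 200 mm.
- lip (a point): Middle of the free edge of the cell's lip, at its underside (cell x = -73, z = 76 mm). The lip is a steel strip 6 mm thick along the whole near edge; behind it a wall's inner face at cell x = -89 mm leaves a slot 16 mm deep and 16 mm high over the ledge. The plate is longer than the gap from lip to far rim, so it cannot be dropped in flat.
- plate: Cover plate, loose on the bench, 0.36 to 0.59 kg: aluminium, 170 mm (x) by 250 mm (y) by 6 mm, origin at the centre of its underside, both ways round alike. Handle: black bar along y at the centre, 90 mm long, 14 mm wide (along x), 34 to 56 mm above the underside, open below between feet at y = +-38 mm. Fitted, a long edge (along y) is under the lip, with about 4 mm of play in x, 5 in y.
- stand_0: Out-of-use stand, one of three alike, loose, 0.12 kg: dark steel foot 60 mm (x) by 40 mm (y) by 8 mm with an upright white blade 56 mm long (along x), 10 mm thick, top 60 mm above the underside. Origin at the centre of the foot's underside; z up.
- stand_1: Out-of-use stand, one of three alike, loose, 0.12 kg: dark steel foot 60 mm (x) by 40 mm (y) by 8 mm with an upright white blade 56 mm long (along x), 10 mm thick, top 60 mm above the underside. Origin at the centre of the foot's underside; z up.
- stand_2: Out-of-use stand, one of three alike, loose, 0.12 kg: dark steel foot 60 mm (x) by 40 mm (y) by 8 mm with an upright white blade 56 mm long (along x), 10 mm thick, top 60 mm above the underside. Origin at the centre of the foot's underside; z up.
- bolt_a (a joint): Slide of a bolt, m: 0 fully back, 0.045 fully home over the plate if it runs freely; one that binds stops hard at less than half of that. Growing = towards the lip (cell -x). About 1.5 N of friction; stays where left. Its 3 kg bracket sits in a bay with 2 mm of play. None if absent. Rod 10 mm thick, axis 75 mm above the bench, tip 46 mm ahead of the knob's middle.
- knob_a (a point): Top centre of that bolt's black knob, 128 mm above the bench: upright tab 14 mm (along the slide) by 24 mm across, 50 mm tall; the rest of the bolts is below 84 mm. Moves with the bolt; at cell x = 150 mm when fully back. Bolts stand side by side behind the cell's far rim, in any order, in four bays 66 mm apart (one may be empty). None if absent.
- spot_a (a point): Place on the fitted plate straight in front of that bolt: cell x = 52 mm, the bolt's y, at the plate's top, 66 mm above the bench; axes as the cell's. An out-of-use stand goes here if this bolt binds. None if absent.
- bolt_b (a joint): Slide of a bolt, m: 0 fully back, 0.045 fully home over the plate if it runs freely; one that binds stops hard at less than half of that. Growing = towards the lip (cell -x). About 1.5 N of friction; stays where left. Its 3 kg bracket sits in a bay with 2 mm of play. None if absent. Rod 10 mm thick, axis 75 mm above the bench, tip 46 mm ahead of the knob's middle.
- knob_b (a point): Top centre of that bolt's black knob, 128 mm above the bench: upright tab 14 mm (along the slide) by 24 mm across, 50 mm tall; the rest of the bolts is below 84 mm. Moves with the bolt; at cell x = 150 mm when fully back. Bolts stand side by side behind the cell's far rim, in any order, in four bays 66 mm apart (one may be empty). None if absent.
- spot_b (a point): Place on the fitted plate straight in front of that bolt: cell x = 52 mm, the bolt's y, at the plate's top, 66 mm above the bench; axes as the cell's. An out-of-use stand goes here if this bolt binds. None if absent.
- bolt_c (a joint): Slide of a bolt, m: 0 fully back, 0.045 fully home over the plate if it runs freely; one that binds stops hard at less than half of that. Growing = towards the lip (cell -x). About 1.5 N of friction; stays where left. Its 3 kg bracket sits in a bay with 2 mm of play. None if absent. Rod 10 mm thick, axis 75 mm above the bench, tip 46 mm ahead of the knob's middle.
- knob_c (a point): Top centre of that bolt's black knob, 128 mm above the bench: upright tab 14 mm (along the slide) by 24 mm across, 50 mm tall; the rest of the bolts is below 84 mm. Moves with the bolt; at cell x = 150 mm when fully back. Bolts stand side by side behind the cell's far rim, in any order, in four bays 66 mm apart (one may be empty). None if absent.
- spot_c (a point): Place on the fitted plate straight in front of that bolt: cell x = 52 mm, the bolt's y, at the plate's top, 66 mm above the bench; axes as the cell's. An out-of-use stand goes here if this bolt binds. None if absent.
- bolt_d (a joint): Slide of a bolt, m: 0 fully back, 0.045 fully home over the plate if it runs freely; one that binds stops hard at less than half of that. Growing = towards the lip (cell -x). About 1.5 N of friction; stays where left. Its 3 kg bracket sits in a bay with 2 mm of play. None if absent. Rod 10 mm thick, axis 75 mm above the bench, tip 46 mm ahead of the knob's middle.
- knob_d (a point): Top centre of that bolt's black knob, 128 mm above the bench: upright tab 14 mm (along the slide) by 24 mm across, 50 mm tall; the rest of the bolts is below 84 mm. Moves with the bolt; at cell x = 150 mm when fully back. Bolts stand side by side behind the cell's far rim, in any order, in four bays 66 mm apart (one may be empty). None if absent.
- spot_d (a point): Place on the fitted plate straight in front of that bolt: cell x = 52 mm, the bolt's y, at the plate's top, 66 mm above the bench; axes as the cell's. An out-of-use stand goes here if this bolt binds. None if absent.
- jar: Bystander: greenish glass jar, 76 mm across, 110 mm tall. Origin at the centre of its underside. Leave it alone.
- vase: Bystander: terracotta vase, 90 mm across, 130 mm tall. Origin at the centre of its underside. Leave it alone.
- mortar: Bystander: white ceramic bowl, 100 mm across, 50 mm tall. Origin at the centre of its underside. Leave it alone.

How it is judged:
On the way, in this order (a step that is already met when the one before it is completed fails the run):
1. every bolt is forward as far as it goes, all at once (value of joint each of bolt_a, bolt_c above 0.037 m and value of joint bolt_b above 0.009 m and value of joint bolt_d above 0.015 m), for 0.2 s.
2. every bolt is drawn fully back (value of joint each of bolt_a, bolt_b, bolt_c, bolt_d below 0.007 m), for 0.2 s.
3. the cover plate lies flat on the ledge with one edge under the lip (x of plate in the frame of cell between -0.008 and 0.008 m and y of plate in the frame of cell between -0.012 and 0.012 m and z of plate in the frame of cell between 0.056 and 0.064 m and angle between plate's own z axis and vertical below 0.03 rad), for 0.2 s.
At the end, for the whole second after the job is handed in: Plate flat on the ledge under the lip (4 mm, 0.03 rad); free bolts home (over 37 mm); binding bolts back (under 7 mm), each with a stand upright on the plate before it (within 20 mm along, 18 mm across of its spot); no stand within 35 mm of a good bolt's spot; all at rest (all of step 3 and linear speed of each of plate, stand_0, stand_1, stand_2 below 0.02 m/s and value of joint each of bolt_a, bolt_c above 0.037 m and value of joint each of bolt_b, bolt_d below 0.007 m and ((x of stand_0 in the frame of spot_b between -0.02 and 0.02 m and y of stand_0 in the frame of spot_b between -0.018 and 0.018 m and z of stand_0 in the frame of spot_b between -0.006 and 0.006 m and angle between stand_0's own z axis and vertical below 0.12 rad) or (x of stand_1 in the frame of spot_b between -0.02 and 0.02 m and y of stand_1 in the frame of spot_b between -0.018 and 0.018 m and z of stand_1 in the frame of spot_b between -0.006 and 0.006 m and angle between stand_1's own z axis and vertical below 0.12 rad) or (x of stand_2 in the frame of spot_b between -0.02 and 0.02 m and y of stand_2 in the frame of spot_b between -0.018 and 0.018 m and z of stand_2 in the frame of spot_b between -0.006 and 0.006 m and angle between stand_2's own z axis and vertical below 0.12 rad)) and ((x of stand_0 in the frame of spot_d between -0.02 and 0.02 m and y of stand_0 in the frame of spot_d between -0.018 and 0.018 m and z of stand_0 in the frame of spot_d between -0.006 and 0.006 m and angle between stand_0's own z axis and vertical below 0.12 rad) or (x of stand_1 in the frame of spot_d between -0.02 and 0.02 m and y of stand_1 in the frame of spot_d between -0.018 and 0.018 m and z of stand_1 in the frame of spot_d between -0.006 and 0.006 m and angle between stand_1's own z axis and vertical below 0.12 rad) or (x of stand_2 in the frame of spot_d between -0.02 and 0.02 m and y of stand_2 in the frame of spot_d between -0.018 and 0.018 m and z of stand_2 in the frame of spot_d between -0.006 and 0.006 m and angle between stand_2's own z axis and vertical below 0.12 rad)) and horizontal distance between each of stand_0, stand_1, stand_2 and spot_a above 0.035 m and horizontal distance between each of stand_0, stand_1, stand_2 and spot_c above 0.035 m); the robot touches nothing.
It fails at once if the jar, the vase or the bowl was shifted by more than 40 mm or knocked over (distance of any of jar, vase, mortar from where it was at the start of the episode above 0.04 m or angle between any of jar, vase, mortar's own z axis and vertical above 0.6 rad).
Of mount_a, mount_b, mount_c, mount_d only 3 to 4 are there at a start; the rules pass over those that are not, and their reading is None.
At some moment in a run one of stand_0, stand_1, stand_2 may be knocked a few centimetres aside while the robot is not near it.
Once in a run the grip may slacken for a moment while it holds something.
It also fails if it takes over 210 s, if anything falls off the work surface, if the arm or the gripper's body presses on something with over 40 N, if the wrist force passes 120 N, or if a joint passes its speed limit or range.

ROBOT

A 6-joint arm with a two-finger parallel gripper is mounted at the origin on the work surface. World frame = base frame: x ahead of the robot, y to its left, z up, the work surface at z = 0. Lengths are in m, angles in rad, forces in N, time in s.
With the tool pointing down it reaches from about 0.35 to 0.85 m from the base axis. Payload 8.1 kg.
Tool frame: the origin (TCP) lies at the centre of the arm's flange, where the gripper is bolted on; the fingertips stand 186 mm ahead of it and the grasp point (between the pads) lies 167 mm ahead of it; z points along the fingers, y is the line along which they close (so a half turn about z gives the same grasp; the last joint's range is limited). The gripper opens to 93 mm and grips with 3 to 60 N. Pads are 15 mm wide; open, the fingers measure 128 mm over their backs; the gripper's body (75 mm by 188 mm) begins 65 mm behind the grasp point.
Start: joints at [-1.362, 0.13, 1.488, -0, 1.523, -0.085], TCP at [0.174, -0.574, 0.405] pointing down, gripper open.
Joint ranges: [-2.96, 2.96], [-0.89, 2.26], [0.02, 2.5], [-1.34, 4.48], [0, 2.73], [-2.66, 2.66]. Speed limits (rad/s): [2.39, 2.39, 2.79, 3.14, 3.14, 3.14].

INTERFACE

Orientations are given as a rotation vector (axis times angle).
In Python, from plant import read_state, read_camera, camera_params, robot gives the robot as it stands.
- The arm moves only by the tool carry_out, never from a script. Its argument "targets" is a list of rows, each an object of numbers: "hand": the opening in per cent of the stroke, from 0 (shut) to 100 (fully open); "x", "y", "z": the shift along the tool's x, y, z in m; "ax", "ay", "az": the turn, a rotation vector about the tool's x, y, z in rad. In form: [{"hand": .., "x": .., "y": .., "z": .., "ax": .., "ay": .., "az": ..}, ...]. A call has 1 to 8 rows; each row is the pose to reach, as a shift and turn from the pose commanded when the call began, along the tool's axes at that moment; what a row does not reach only later rows make up. A row lasts 1/8 s, in which the tool goes at most 62.5 mm and 10.7 degrees, less where a joint would pass 70% of its speed; a pose out of reach is approached as far as the arm can. A call with a gripper value outside its range is refused whole. The fingers move at their own pace and stop on an object; "newtons" is the grip in N (left out, the last holds). Time passes only in rows, so rows that repeat a pose let the fingers close. It gives the time, the measured TCP pose, the force, the opening and the grip force at its end, in the units of the state.
- read_state(): the state, without advancing time (a new reading comes with each control period).
- read_camera(name): name is "scene" or "top" or "wrist"; returns (picture, depth): 384x512x3 uint8, blue, green, red; 384x512 float32, m along the optical axis (not along the pixel's ray), 0 where there is no reading.
- camera_params(name): a dict with "fx", "fy", "cx", "cy" (pixels), "position" and "rotation" of the camera in the world. Camera axes: x right, y up, looking along -z (the intrinsics and any distortion apply to the point x, -y, -z); pixel columns grow to the right and rows downward; lengths in m; the calibration is good to about 2 mm. A picture is of the moment at which its call begins: read the wrist's pose just before it. camera_params takes no time and is no camera call; for the wrist camera it gives the pose at the moment of the call.
- robot.close_job(): hands the job in; it is judged then, once.
The state is a dict: "t": time; "q": joint angles; "dq": joint speeds; "joint_torque": joint torques, N m; "tool_pos": TCP position; "orientation": TCP orientation; "force": force on the tool from outside, world axes, zero at the start; "wrist_torque": the same for the moment, N m; "opening": finger opening in m; "gripper_force": force on a finger pad.
Only numpy, scipy, OpenCV 4.12 (cv2) and the standard library are available. Lean on these libraries where they do the work, as an engineer would, in place of code of your own. Each camera call takes 0.05 s, during which the arm holds its last target. There are 200 camera calls.

## Working session

There is one attempt and no reset: what is moved stays moved. The work goes in short steps, Python scripts to look and compute and a tool call to move; the robot and the scene stay as the last step left them, time stands still between calls to the robot, and variables do not carry over. Pictures are saved under pics/ and viewed, at most 14 in all, crops included, and the job is handed in when it is done.

Besides the shell and the picture viewer there is one more tool, called after "Emit:" by a JSON object that holds its "method" and its "body". carry_out: Moves the arm, as the interface text tells. Its arguments: {"type":"object","properties":{"targets":{"type":"array","items":{"type":"object","properties":{"hand":{"type":"number"},"x":{"type":"number"},"y":{"type":"number"},"z":{"type":"number"},"ax":{"type":"number"},"ay":{"type":"number"},"az":{"type":"number"}}}},"newtons":{"type":"number"}},"required":["targets"]}

```bash
mkdir -p pics; ls
cat > h.py <<'E'
import numpy as np, cv2, sys
from plant import read_state, read_camera, camera_params, robot
from scipy.spatial.transform import Rotation as R
def cloud(name):
    s=read_state(); p=camera_params(name); im,d=read_camera(name)
    v,u=np.mgrid[0:384,0:512]
    c=np.stack([(u-p['cx'])/p['fx']*d,-(v-p['cy'])/p['fy']*d,-d],-1)
    Rm=np.array(p['rotation']); Rm=Rm if Rm.shape==(3,3) else R.from_rotvec(Rm).as_matrix()
    return im,d,c@Rm.T+np.array(p['position']),p
def ray(p,u,v,z):
    Rm=np.array(p['rotation']); r=Rm@np.array([(u-p['cx'])/p['fx'],-(v-p['cy'])/p['fy'],-1]); o=np.array(p['position'])
    return o+r*(z-o[2])/r[2]
E
python3 - <<'E'
from h import *
for n in('scene','top'):
    im,d,P,p=cloud(n); cv2.imwrite(f'pics/{n}0.png',im); print(n,p, (d>0).mean()); np.savez(f'{n}0.npz',im=im,P=P)
print(read_state())
E
```

```text
pics
scene {'fx': 431.2409070510146, 'fy': 431.2409070510146, 'cx': 251.25175098801694, 'cy': 188.55095125203354, 'position': array([ 1.26161515, -1.14397826,  1.04379155]), 'rotation': array([0.9483282 , 0.26428317, 0.49437454])} 0.995513916015625
top {'fx': 347.89297923272, 'fy': 347.89297923272, 'cx': 251.60266220829723, 'cy': 189.8437936273288, 'position': array([0.36942698, 0.05500419, 1.27344657]), 'rotation': array([ 0.10070003, -0.10957362, -1.59349184])} 0.9956461588541666
{'t': 0.1, 'q': array([-1.36237684e+00,  1.31069037e-01,  1.48915017e+00,  4.97423254e-06,
        1.52301893e+00, -8.54052007e-02]), 'dq': array([-0.00013357, -0.00141642, -0.00312853, -0.00092648, -0.00013076,
        0.00122725]), 'joint_torque': array([ 1.92603453e-03, -5.61342108e+01, -4.93097270e+01,  7.71171483e-02,
        2.91712809e-02, -4.33390812e-05]), 'tool_pos': array([ 0.17374575, -0.5740785 ,  0.40381312]), 'orientation': array([-3.10612579e+00, -4.59639441e-01,  1.51009822e-04]), 'force': array([0.39491815, 0.14021564, 0.07285792]), 'wrist_torque': array([-0.02252758,  0.00869829,  0.05011552]), 'gripper_force': 0.0, 'opening': 0.09312423689955708}
```

```bash
sed -i 's/    Rm=np.array(p\[.rotation.\]); r=/    Rm=R.from_rotvec(p["rotation"]).as_matrix(); r=/' h.py; cat h.py | tail -4
```

```text
return im,d,c@Rm.T+np.array(p['position']),p
def ray(p,u,v,z):
    Rm=R.from_rotvec(p["rotation"]).as_matrix(); r=Rm@np.array([(u-p['cx'])/p['fx'],-(v-p['cy'])/p['fy'],-1]); o=np.array(p['position'])
    return o+r*(z-o[2])/r[2]
```

View pics/scene0.png

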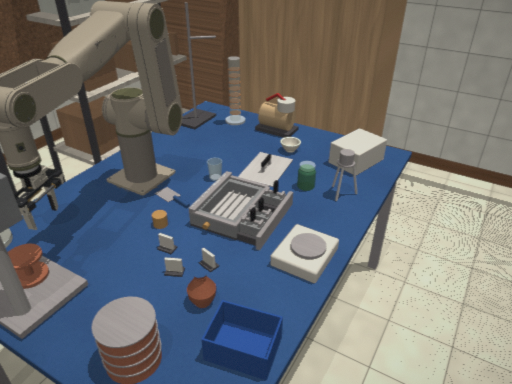

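View pics/top0.png

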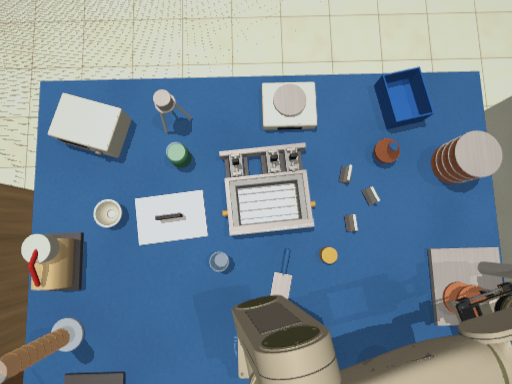

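Run:
```python
from h import *
for n in('top','scene'):
    f=np.load(n+'0.npz'); im=f['im'].astype(int);P=f['P'];z=P[...,2]
    x,y=P[...,0],P[...,1]
    roi=(x>0.3)&(x<0.85)&(y>-.45)&(y<0.5)
    print(n,'bench z',np.median(z[roi]))
    m=(roi&(z>0.003)&(z<.2)).astype(np.uint8)
    k,l,st,c=cv2.connectedComponentsWithStats(m)
    for i in range(1,k):
        if st[i,4]<15: continue
        q=P[l==i]; r=cv2.minAreaRect((q[:,:2]*1000).astype(np.float32))
        print(i,st[i],'med',q.mean(0).round(3),'zmax',np.percentile(q[:,2],[50,90,99]).round(3),'rect',[np.round(t,1) for t in r], im[l==i].mean(0).round())
```

```text
top bench z 0.0030793909046247236
8 [155  95  40  38 343] med [0.805 0.321 0.121] zmax [0.155 0.188 0.2  ] rect [array([822.9, 327.7]), array([ 84.2, 118.1]), np.float64(23.5)] [115. 112. 109.]
17 [ 254  102   73   35 1505] med [ 0.802 -0.097  0.049] zmax [0.051 0.065 0.069] rect [array([ 794.5, -105.3]), array([271.7, 110.9]), np.float64(90.0)] [179. 184. 182.]
28 [119 108  19  17 109] med [0.814 0.495 0.06 ] zmax [0.062 0.106 0.112] rect [array([819.2, 490.6]), array([15.9, 49.7]), np.float64(52.4)] [108. 109. 105.]
85 [319 113   7   8  17] med [ 0.817 -0.229  0.005] zmax [0.004 0.006 0.01 ] rect [array([ 815.2, -231.8]), array([31.1, 20.8]), np.float64(15.7)] [154. 107.  62.]
155 [193 118  13  16  34] med [0.792 0.247 0.005] zmax [0.004 0.007 0.01 ] rect [array([796.4, 247.9]), array([30. , 72.9]), np.float64(55.3)] [154. 107.  60.]
182 [180 120  10   4  15] med [0.806 0.291 0.005] zmax [0.005 0.006 0.007] rect [array([806.2, 292.2]), array([33.5, 11.3]), np.float64(89.8)] [113.  76.  42.]
183 [204 120   6  10  19] med [0.793 0.211 0.005] zmax [0.005 0.006 0.007] rect [array([792.
[... 9155 characters left out ...]
2]), np.float64(63.9)] [137.  92.  59.]
270 [240 253   9  10  16] med [ 0.67  -0.211  0.004] zmax [0.004 0.005 0.005] rect [array([ 673.6, -212.3]), array([20.8, 45.1]), np.float64(3.7)] [137.  91.  58.]
421 [248 273   6   8  15] med [ 0.737 -0.283  0.004] zmax [0.004 0.006 0.008] rect [array([ 737.8, -278.1]), array([16.4, 30.5]), np.float64(31.3)] [137.  91.  58.]
431 [202 275  16  27 176] med [ 0.69  -0.432  0.076] zmax [0.077 0.103 0.119] rect [array([ 661.4, -394.5]), array([ 38.2, 139.7]), np.float64(33.4)] [ 64.  74. 112.]
485 [226 280   7   7  16] med [ 0.691 -0.34   0.004] zmax [0.004 0.005 0.005] rect [array([ 690.7, -339.2]), array([17.7, 22.4]), np.float64(57.7)] [135.  90.  57.]
```

Run:
```python
from h import *
p=camera_params('wrist'); s=read_state(); T=R.from_rotvec(s['orientation'])
print('wrist cam in tool', T.inv().apply(p['position']-s['tool_pos']), (T.inv()*R.from_rotvec(p['rotation'])).as_matrix().round(3).tolist(),p['fx'],p['cx'],p['cy'])
print('tool R',T.as_matrix().round(3).tolist())
for n in('top','scene'):
    f=np.load(n+'0.npz'); im=f['im'].astype(int);P=f['P'];z=P[...,2];x,y=P[...,0],P[...,1]
    m=((x>.4)&(x<.8)&(y>-.2)&(y<.2)&(z>.1)&(z<.14)&(im.max(-1)<90)).astype(np.uint8)
    k,l,st,c=cv2.connectedComponentsWithStats(m)
    for i in range(1,k):
        if st[i,4]>4: print(n,'knob',st[i],P[l==i].mean(0).round(3))
    m=((x>.3)&(x<.85)&(y>-.25)&(y<.25)&(z>.05)&(z<.1)).astype(np.uint8)
    q=P[m>0]; 
    print('rect',[cv2.minAreaRect((q[:,:2]*1000).astype(np.float32))])
```

```text
wrist cam in tool [ 8.30396008e-02 -5.31067611e-06  2.00485971e-02] [[-0.0, 0.956, 0.295], [1.0, 0.001, -0.001], [-0.001, 0.295, -0.956]] 291.90595753584654 257.88222382821124 195.00056713841445
tool R [[0.957, 0.29, -0.0], [0.29, -0.957, 0.002], [0.0, -0.002, -1.0]]
top knob [289 153   8   6  34] [ 0.638 -0.096  0.123]
top knob [270 154   8   6  36] [ 0.634 -0.031  0.124]
top knob [232 158   7   6  33] [0.624 0.099 0.122]
rect [((575.3759765625, -23.130142211914062), (549.1209716796875, 433.521240234375), 0.29764389991760254)]
scene knob [273 181   6   9  34] [0.629 0.092 0.118]
scene knob [259 198   5  10  42] [ 0.638 -0.036  0.119]
scene knob [250 207   6  10  50] [ 0.641 -0.102  0.119]
rect [((575.360595703125, -26.510604858398438), (549.020751953125, 435.5776062011719), 0.11943390220403671)]
```

Emit:
{"method": "carry_out", "body": {"targets": [{"x":0.06,"y":-0.05,"z":-0.005,"az":-0.16,"hand":100},{"x":0.1,"y":-0.085,"z":-0.01,"az":-0.32},{"x":0.14,"y":-0.12,"z":-0.015,"az":-0.48},{"x":0.18,"y":-0.155,"z":-0.02,"az":-0.64},{"x":0.225,"y":-0.19,"z":-0.025,"az":-0.8},{"x":0.27,"y":-0.225,"z":-0.03,"az":-0.96},{"x":0.31,"y":-0.26,"z":-0.035,"az":-1.12},{"x":0.35,"y":-0.295,"z":-0.04,"az":-1.28}]}}

```text
schema error: expected keys hand, x, y, z, ax, ay, az
```

```bash
cat >> h.py <<'E'
def rel(x,y,z,yaw,s=None):
    "shift/turn in tool axes to reach world TCP x,y,z, pointing down with tool-x yaw"
    s=s or read_state(); T=R.from_rotvec(s['orientation'])
    c,n=np.cos(yaw),np.sin(yaw); G=R.from_matrix(np.array([[c,n,0],[n,-c,0],[0,0,-1]]))
    print('shift',T.inv().apply(np.array([x,y,z])-s['tool_pos']).round(4),'turn',(T.inv()*G).as_rotvec().round(4),'| at',s['tool_pos'].round(4),'t',round(s['t'],2))
E
python3 - <<'E'
from h import *
rel(.55,0,.45,1.64)
E
```

```text
shift [ 0.5264 -0.4406 -0.0454] turn [-1.3000e-03 -1.2000e-03 -1.3462e+00] | at [ 0.1737 -0.5741  0.4038] t 0.1
```

Emit:
{"method": "carry_out", "body": {"targets": [{"hand":100,"x":0.05,"y":-0.04,"z":-0.005,"ax":0,"ay":0,"az":-0.16},{"hand":100,"x":0.1,"y":-0.08,"z":-0.01,"ax":0,"ay":0,"az":-0.32},{"hand":100,"x":0.15,"y":-0.12,"z":-0.015,"ax":0,"ay":0,"az":-0.48},{"hand":100,"x":0.195,"y":-0.16,"z":-0.02,"ax":0,"ay":0,"az":-0.64},{"hand":100,"x":0.24,"y":-0.2,"z":-0.025,"ax":0,"ay":0,"az":-0.8},{"hand":100,"x":0.285,"y":-0.24,"z":-0.03,"ax":0,"ay":0,"az":-0.96},{"hand":100,"x":0.33,"y":-0.28,"z":-0.035,"ax":0,"ay":0,"az":-1.12},{"hand":100,"x":0.375,"y":-0.315,"z":-0.04,"ax":0,"ay":0,"az":-1.28}]}}

```text
t: 1.1
tool_pos: [0.442, -0.1622, 0.4448]
orientation: [2.212, 2.231, 0.0]
force: [-0.2, -0.4, 0.3]
opening: 0.0931
gripper_force: 0.0
```

Run:
```python
from h import *
rel(.55,0,.45,1.64)
```

```text
shift [ 0.1613  0.1094 -0.0052] turn [ 0.0001  0.     -0.0607] | at [ 0.442  -0.1622  0.4448] t 1.1
```

Emit:
{"method": "carry_out", "body": {"targets": [{"hand":100,"x":0.05,"y":0.035,"z":0,"ax":0,"ay":0,"az":-0.02},{"hand":100,"x":0.1,"y":0.07,"z":-0.005,"ax":0,"ay":0,"az":-0.06},{"hand":100,"x":0.16,"y":0.11,"z":-0.005,"ax":0,"ay":0,"az":-0.06},{"hand":100,"x":0.16,"y":0.11,"z":-0.005,"ax":0,"ay":0,"az":-0.06},{"hand":100,"x":0.16,"y":0.11,"z":-0.005,"ax":0,"ay":0,"az":-0.06}]}}

```text
t: 1.72
tool_pos: [0.551, -0.0035, 0.449]
orientation: [-2.148, -2.291, 0.002]
force: [-0.2, 0.2, 0.7]
opening: 0.0925
gripper_force: 0.0
```

Run:
```python
from h import *
im,d,P,p=cloud('wrist'); cv2.imwrite('pics/w1.png',im); np.savez('w1.npz',im=im,P=P,pos=p['position'],rot=p['rotation'])
z=P[...,2]; x,y=P[...,0],P[...,1]
m=((z>.1)&(z<.15)&(im.max(-1)<90)).astype(np.uint8)
k,l,st,c=cv2.connectedComponentsWithStats(m)
for i in range(1,k):
    if st[i,4]>20: 
        t=(l==i)&(z>.122); q=P[t]; v,u=np.nonzero(t); print(st[i],q.mean(0).round(4),len(q),'ray',ray(p,u.mean(),v.mean(),.128).round(4))
```

```text
[327  76  22  26 488] [0.6246 0.0994 0.1276] 371 ray [0.6245 0.0995 0.128 ]
[320 198  19  27 411] [ 0.6338 -0.0309  0.1274] 272 ray [ 0.6337 -0.0307  0.128 ]
[318 248  16  28 373] [ 0.6385 -0.0959  0.1274] 229 ray [ 0.6383 -0.0955  0.128 ]
```

View pics/w1.png

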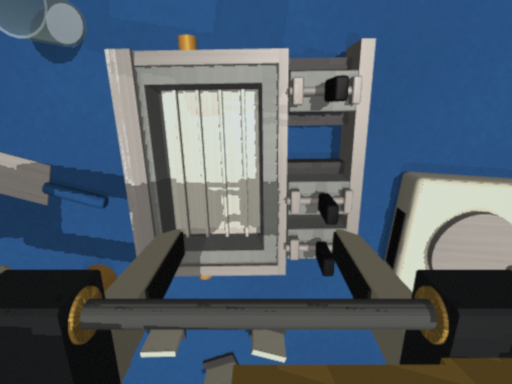

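Run:
```python
from h import *
f=np.load('w1.npz'); P=f['P'].reshape(-1,3); im=f['im'].reshape(-1,3)
yaw=.0708; c,s=np.cos(yaw),np.sin(yaw)
a=P[:,0]*c+P[:,1]*s; b=-P[:,0]*s+P[:,1]*c; z=P[:,2]
for bb in (-.08,-.02,.04,.1):
    m=(abs(b-bb)<.012)&(z>.05)&(z<.1)&(a<.62)
    h,e=np.histogram(a[m],bins=np.arange(.36,.62,.004))
    lip=m&(z>.078); g=np.sort(a[lip]); far=m&(z>.063)&(z<.073)&(a>.5); r=np.sort(a[far])
    print(bb,'lip',g[[2,-3]].round(4),z[lip].mean().round(4),'far rim',r[[2,-3]].round(4),z[far].mean().round(4), 'ledge z',np.median(z[m&(z<.064)&(a<.5)]).round(4))
for aa in (.44,.48,.52):
    m=(abs(a-aa)<.012)&(z>.064)&(z<.075); r=np.sort(b[m]); h=np.histogram(r,bins=np.arange(-.2,.21,.01)); print(aa,r[[2,-3]].round(4),r[r<0][-3:].round(4),r[r>0][:3].round(4))
for k in((.6245,.0995),(.6337,-.0307),(.6383,-.0955)): print(k[0]*c+k[1]*s, -k[0]*s+k[1]*c)
```

```text
-0.08 lip [0.3853 0.619 ] 0.0819 far rim [0.5753 0.6197] 0.0673 ledge z 0.06
-0.02 lip [0.3847 0.4125] 0.0819 far rim [0.5746 0.5848] 0.0683 ledge z 0.0598
0.04 lip [0.3847 0.6182] 0.082 far rim [0.5737 0.6197] 0.0669 ledge z 0.0597
0.1 lip [0.2902 0.4112] 0.0823 far rim [0.5002 0.5834] 0.0681 ledge z 0.0574
0.44 [-0.1911  0.0986] [-0.1758 -0.1757 -0.1757] [0.0838 0.0838 0.0839]
0.48 [-0.1897  0.0992] [-0.1755 -0.1754 -0.1751] [0.0841 0.0841 0.0841]
0.52 [-0.1901  0.099 ] [-0.1749 -0.1747 -0.1746] [0.0843 0.0844 0.0844]
0.629974172999044 0.05507305470164724
0.6299406637749314 -0.07545157468733782
0.6299451314225764 -0.14041464096380082
```

Run:
```python
from h import *
rel(.6245,.0995,.279,1.651)
```

```text
shift [0.099  0.0804 0.1701] turn [-0.0012  0.0003 -0.0171] | at [ 0.5507 -0.0043  0.4493] t 1.77
```

Emit:
{"method": "carry_out", "body": {"targets": [{"hand":50,"x":0.033,"y":0.027,"z":0.02,"ax":0,"ay":0,"az":-0.017},{"hand":50,"x":0.066,"y":0.054,"z":0.05,"ax":0,"ay":0,"az":-0.017},{"hand":50,"x":0.099,"y":0.0805,"z":0.08,"ax":0,"ay":0,"az":-0.017},{"hand":50,"x":0.099,"y":0.0805,"z":0.11,"ax":0,"ay":0,"az":-0.017},{"hand":50,"x":0.099,"y":0.0805,"z":0.15,"ax":0,"ay":0,"az":-0.017},{"hand":50,"x":0.099,"y":0.0805,"z":0.17,"ax":0,"ay":0,"az":-0.017},{"hand":50,"x":0.099,"y":0.0805,"z":0.17,"ax":0,"ay":0,"az":-0.017}]}}

```text
t: 2.65
tool_pos: [0.6243, 0.0987, 0.2783]
orientation: [-2.131, -2.305, 0.004]
force: [-0.1, 0.0, -0.1]
opening: 0.0463
gripper_force: 0.0
```

Emit:
{"method": "carry_out", "body": {"targets": [{"hand":0,"x":0,"y":0,"z":0,"ax":0,"ay":0,"az":0},{"hand":0,"x":0,"y":0,"z":0,"ax":0,"ay":0,"az":0},{"hand":0,"x":0,"y":0,"z":0,"ax":0,"ay":0,"az":0},{"hand":0,"x":0,"y":0,"z":0,"ax":0,"ay":0,"az":0}], "newtons": 8}}

```text
t: 3.15
tool_pos: [0.6253, 0.1001, 0.2805]
orientation: [2.13, 2.308, 0.001]
force: [-0.7, 0.4, 2.4]
opening: 0.0138
gripper_force: 8.0
```

Emit:
{"method": "carry_out", "body": {"targets": [{"hand":0,"x":0,"y":-0.003,"z":0,"ax":0,"ay":0,"az":0},{"hand":0,"x":0,"y":-0.006,"z":0,"ax":0,"ay":0,"az":0},{"hand":0,"x":0,"y":-0.008,"z":0,"ax":0,"ay":0,"az":0},{"hand":0,"x":0,"y":-0.01,"z":0,"ax":0,"ay":0,"az":0},{"hand":0,"x":0,"y":-0.01,"z":0,"ax":0,"ay":0,"az":0}]}}

```text
t: 3.78
tool_pos: [0.6152, 0.0993, 0.2805]
orientation: [2.13, 2.308, 0.001]
force: [-0.2, 0.1, 6.2]
opening: 0.0136
gripper_force: 8.0
```

Emit:
{"method": "carry_out", "body": {"targets": [{"hand":0,"x":0,"y":-0.002,"z":0,"ax":0,"ay":0,"az":0},{"hand":0,"x":0,"y":-0.004,"z":0,"ax":0,"ay":0,"az":0},{"hand":0,"x":0,"y":-0.006,"z":0,"ax":0,"ay":0,"az":0},{"hand":0,"x":0,"y":-0.008,"z":0,"ax":0,"ay":0,"az":0},{"hand":0,"x":0,"y":-0.008,"z":0,"ax":0,"ay":0,"az":0}]}}

```text
t: 4.4
tool_pos: [0.6082, 0.0987, 0.2806]
orientation: [2.129, 2.306, 0.006]
force: [9.0, 1.6, 0.2]
opening: 0.0138
gripper_force: 8.0
```

Emit:
{"method": "carry_out", "body": {"targets": [{"hand":0,"x":0,"y":-0.002,"z":0,"ax":0,"ay":0,"az":0},{"hand":0,"x":0,"y":-0.003,"z":0,"ax":0,"ay":0,"az":0},{"hand":0,"x":0,"y":-0.003,"z":0,"ax":0,"ay":0,"az":0}]}}

```text
t: 4.78
tool_pos: [0.6058, 0.0984, 0.2811]
orientation: [2.128, 2.305, 0.008]
force: [10.6, 0.5, -0.9]
opening: 0.0145
gripper_force: 8.0
```

Emit:
{"method": "carry_out", "body": {"targets": [{"hand":0,"x":0,"y":-0.002,"z":0,"ax":0,"ay":0,"az":0},{"hand":0,"x":0,"y":-0.004,"z":0,"ax":0,"ay":0,"az":0},{"hand":0,"x":0,"y":-0.004,"z":0,"ax":0,"ay":0,"az":0}]}}

```text
t: 5.15
tool_pos: [0.6023, 0.0981, 0.2814]
orientation: [2.127, 2.304, 0.011]
force: [16.1, 2.5, -3.3]
opening: 0.0184
gripper_force: 8.0
```

Emit:
{"method": "carry_out", "body": {"targets": [{"hand":50,"x":0,"y":0,"z":0,"ax":0,"ay":0,"az":0},{"hand":50,"x":0,"y":0,"z":0,"ax":0,"ay":0,"az":0},{"hand":50,"x":0,"y":0,"z":-0.06,"ax":0,"ay":0,"az":0},{"hand":50,"x":-0.01,"y":0.005,"z":-0.075,"ax":0,"ay":0,"az":0},{"hand":50,"x":-0.06,"y":0.015,"z":-0.075,"ax":0,"ay":0,"az":0},{"hand":50,"x":-0.11,"y":0.023,"z":-0.075,"ax":0,"ay":0,"az":0},{"hand":50,"x":-0.131,"y":0.023,"z":-0.075,"ax":0,"ay":0,"az":0},{"hand":50,"x":-0.131,"y":0.023,"z":-0.075,"ax":0,"ay":0,"az":0}]}}

```text
t: 6.15
tool_pos: [0.6332, -0.032, 0.3538]
orientation: [-2.133, -2.305, 0.001]
force: [-0.2, 0.7, 0.2]
opening: 0.0465
gripper_force: 0.0
```

Run:
```python
from h import *
rel(.6337,-.0307,.280,1.651)
im,d,P,p=cloud('wrist')
z=P[...,2]; x,y=P[...,0],P[...,1]
m=((z>.09)&(z<.14)&(im.max(-1)<90)&(x>.55)&(x<.7)).astype(np.uint8)
k,l,st,c=cv2.connectedComponentsWithStats(m)
for i in range(1,k):
    if st[i,4]>20: print(st[i],P[(l==i)&(z>.12)].mean(0).round(4))
```

```text
shift [0.0012 0.0007 0.0738] turn [-0.0017 -0.0005 -0.0026] | at [ 0.6332 -0.032   0.3538] t 6.15
[ 226    3   24   52 1108] [0.6106 0.0974 0.1273]
[251 191  19  42 729] [ 0.6346 -0.0304  0.1274]
[251 258  17  41 625] [ 0.6395 -0.0926  0.1269]
```

Emit:
{"method": "carry_out", "body": {"targets": [{"hand":50,"x":0.001,"y":0.001,"z":0.04,"ax":0,"ay":0,"az":0},{"hand":50,"x":0.001,"y":0.001,"z":0.074,"ax":0,"ay":0,"az":0},{"hand":50,"x":0.001,"y":0.001,"z":0.074,"ax":0,"ay":0,"az":0},{"hand":0,"x":0.001,"y":0.001,"z":0.074,"ax":0,"ay":0,"az":0},{"hand":0,"x":0.001,"y":0.001,"z":0.074,"ax":0,"ay":0,"az":0},{"hand":0,"x":0.001,"y":0.001,"z":0.074,"ax":0,"ay":0,"az":0},{"hand":0,"x":0.001,"y":-0.003,"z":0.074,"ax":0,"ay":0,"az":0},{"hand":0,"x":0.001,"y":-0.005,"z":0.074,"ax":0,"ay":0,"az":0}]}}

```text
t: 7.2
tool_pos: [0.6288, -0.0302, 0.2819]
orientation: [2.13, 2.307, 0.002]
force: [1.0, 0.3, 4.5]
opening: 0.0139
gripper_force: 8.0
```

Emit:
{"method": "carry_out", "body": {"targets": [{"hand":0,"x":0,"y":-0.002,"z":0,"ax":0,"ay":0,"az":0},{"hand":0,"x":0,"y":-0.004,"z":0,"ax":0,"ay":0,"az":0},{"hand":0,"x":0,"y":-0.006,"z":0,"ax":0,"ay":0,"az":0},{"hand":0,"x":0,"y":-0.008,"z":0,"ax":0,"ay":0,"az":0},{"hand":0,"x":0,"y":-0.008,"z":0,"ax":0,"ay":0,"az":0}]}}

```text
t: 7.82
tool_pos: [0.6203, -0.0308, 0.2806]
orientation: [-2.131, -2.308, 0.001]
force: [0.6, -0.4, 2.5]
opening: 0.0137
gripper_force: 8.0
```

Emit:
{"method": "carry_out", "body": {"targets": [{"hand":0,"x":0,"y":-0.002,"z":0,"ax":0,"ay":0,"az":0},{"hand":0,"x":0,"y":-0.004,"z":0,"ax":0,"ay":0,"az":0},{"hand":0,"x":0,"y":-0.004,"z":0,"ax":0,"ay":0,"az":0},{"hand":0,"x":0,"y":-0.004,"z":0,"ax":0,"ay":0,"az":0}]}}

```text
t: 8.32
tool_pos: [0.6164, -0.0311, 0.2806]
orientation: [-2.131, -2.308, 0.001]
force: [-1.5, -0.3, 0.5]
opening: 0.0141
gripper_force: 8.0
```

Emit:
{"method": "carry_out", "body": {"targets": [{"hand":0,"x":0,"y":-0.002,"z":0,"ax":0,"ay":0,"az":0},{"hand":0,"x":0,"y":-0.004,"z":0,"ax":0,"ay":0,"az":0},{"hand":0,"x":0,"y":-0.006,"z":0,"ax":0,"ay":0,"az":0},{"hand":0,"x":0,"y":-0.006,"z":0,"ax":0,"ay":0,"az":0}]}}

```text
t: 8.82
tool_pos: [0.6103, -0.0316, 0.2806]
orientation: [-2.131, -2.308, 0.001]
force: [0.5, -1.6, -0.3]
opening: 0.0139
gripper_force: 8.0
```

Emit:
{"method": "carry_out", "body": {"targets": [{"hand":0,"x":0,"y":-0.004,"z":0,"ax":0,"ay":0,"az":0},{"hand":0,"x":0,"y":-0.008,"z":0,"ax":0,"ay":0,"az":0},{"hand":0,"x":0,"y":-0.012,"z":0,"ax":0,"ay":0,"az":0},{"hand":0,"x":0,"y":-0.014,"z":0,"ax":0,"ay":0,"az":0},{"hand":0,"x":0,"y":-0.014,"z":0,"ax":0,"ay":0,"az":0}]}}

```text
t: 9.45
tool_pos: [0.5963, -0.0327, 0.2806]
orientation: [-2.131, -2.308, 0.001]
force: [-0.5, -0.7, -0.4]
opening: 0.0137
gripper_force: 8.0
```

Emit:
{"method": "carry_out", "body": {"targets": [{"hand":0,"x":0,"y":-0.002,"z":0,"ax":0,"ay":0,"az":0},{"hand":0,"x":0,"y":-0.004,"z":0,"ax":0,"ay":0,"az":0},{"hand":0,"x":0,"y":-0.005,"z":0,"ax":0,"ay":0,"az":0},{"hand":0,"x":0,"y":-0.005,"z":0,"ax":0,"ay":0,"az":0}]}}

```text
t: 9.95
tool_pos: [0.5926, -0.0329, 0.2807]
orientation: [2.129, 2.307, 0.004]
force: [11.2, -0.3, -8.0]
opening: 0.0137
gripper_force: 8.0
```

Emit:
{"method": "carry_out", "body": {"targets": [{"hand":50,"x":0,"y":0,"z":0,"ax":0,"ay":0,"az":0},{"hand":50,"x":0,"y":0,"z":0,"ax":0,"ay":0,"az":0},{"hand":50,"x":0,"y":0,"z":-0.06,"ax":0,"ay":0,"az":0},{"hand":50,"x":-0.01,"y":0.005,"z":-0.075,"ax":0,"ay":0,"az":0},{"hand":50,"x":-0.05,"y":0.035,"z":-0.075,"ax":0,"ay":0,"az":0},{"hand":50,"x":-0.065,"y":0.0425,"z":-0.06,"ax":0,"ay":0,"az":0},{"hand":50,"x":-0.065,"y":0.0425,"z":-0.02,"ax":0,"ay":0,"az":0},{"hand":50,"x":-0.065,"y":0.0425,"z":0,"ax":0,"ay":0,"az":0}]}}

```text
t: 10.95
tool_pos: [0.6382, -0.0946, 0.2776]
orientation: [-2.129, -2.305, 0.003]
force: [-0.0, -0.4, -0.4]
opening: 0.0466
gripper_force: 0.0
```

Emit:
{"method": "carry_out", "body": {"targets": [{"hand":50,"x":0,"y":0,"z":0,"ax":0,"ay":0,"az":0},{"hand":0,"x":0,"y":0,"z":0,"ax":0,"ay":0,"az":0},{"hand":0,"x":0,"y":0,"z":0,"ax":0,"ay":0,"az":0},{"hand":0,"x":0,"y":0,"z":0,"ax":0,"ay":0,"az":0},{"hand":0,"x":0,"y":-0.003,"z":0,"ax":0,"ay":0,"az":0},{"hand":0,"x":0,"y":-0.005,"z":0,"ax":0,"ay":0,"az":0},{"hand":0,"x":0,"y":-0.005,"z":0,"ax":0,"ay":0,"az":0}]}}

```text
t: 11.82
tool_pos: [0.6343, -0.0949, 0.2816]
orientation: [2.13, 2.308, 0.001]
force: [-0.3, 1.4, 6.2]
opening: 0.0143
gripper_force: 8.0
```

Emit:
{"method": "carry_out", "body": {"targets": [{"hand":0,"x":0,"y":-0.002,"z":0,"ax":0,"ay":0,"az":0},{"hand":0,"x":0,"y":-0.004,"z":0,"ax":0,"ay":0,"az":0},{"hand":0,"x":0,"y":-0.004,"z":0,"ax":0,"ay":0,"az":0}]}}

```text
t: 12.2
tool_pos: [0.6304, -0.0952, 0.2816]
orientation: [2.13, 2.308, 0.001]
force: [-0.6, 1.5, 6.1]
opening: 0.0142
gripper_force: 8.0
```

Emit:
{"method": "carry_out", "body": {"targets": [{"hand":0,"x":0,"y":-0.002,"z":0,"ax":0,"ay":0,"az":0},{"hand":0,"x":0,"y":-0.004,"z":0,"ax":0,"ay":0,"az":0},{"hand":0,"x":0,"y":-0.004,"z":0,"ax":0,"ay":0,"az":0}]}}

```text
t: 12.58
tool_pos: [0.6265, -0.0955, 0.2816]
orientation: [2.13, 2.308, 0.001]
force: [0.2, 1.2, 6.2]
opening: 0.014
gripper_force: 8.0
```

Emit:
{"method": "carry_out", "body": {"targets": [{"hand":0,"x":0,"y":-0.002,"z":0,"ax":0,"ay":0,"az":0},{"hand":0,"x":0,"y":-0.004,"z":0,"ax":0,"ay":0,"az":0},{"hand":0,"x":0,"y":-0.005,"z":0,"ax":0,"ay":0,"az":0},{"hand":0,"x":0,"y":-0.005,"z":0,"ax":0,"ay":0,"az":0}]}}

```text
t: 13.08
tool_pos: [0.6215, -0.0959, 0.2816]
orientation: [2.13, 2.308, 0.001]
force: [1.1, 1.0, 6.4]
opening: 0.0138
gripper_force: 8.0
```

Emit:
{"method": "carry_out", "body": {"targets": [{"hand":0,"x":0,"y":-0.002,"z":0,"ax":0,"ay":0,"az":0},{"hand":0,"x":0,"y":-0.004,"z":0,"ax":0,"ay":0,"az":0},{"hand":0,"x":0,"y":-0.006,"z":0,"ax":0,"ay":0,"az":0},{"hand":0,"x":0,"y":-0.006,"z":0,"ax":0,"ay":0,"az":0}]}}

```text
t: 13.58
tool_pos: [0.6155, -0.0964, 0.2816]
orientation: [2.13, 2.308, 0.001]
force: [0.2, 0.7, 5.5]
opening: 0.0141
gripper_force: 8.0
```

Emit:
{"method": "carry_out", "body": {"targets": [{"hand":0,"x":0,"y":-0.004,"z":0,"ax":0,"ay":0,"az":0},{"hand":0,"x":0,"y":-0.008,"z":0,"ax":0,"ay":0,"az":0},{"hand":0,"x":0,"y":-0.011,"z":0,"ax":0,"ay":0,"az":0},{"hand":0,"x":0,"y":-0.014,"z":0,"ax":0,"ay":0,"az":0},{"hand":0,"x":0,"y":-0.014,"z":0,"ax":0,"ay":0,"az":0}]}}

```text
t: 14.2
tool_pos: [0.6014, -0.0975, 0.2816]
orientation: [2.13, 2.308, 0.001]
force: [1.1, 0.7, 7.1]
opening: 0.0137
gripper_force: 8.0
```

Emit:
{"method": "carry_out", "body": {"targets": [{"hand":0,"x":0,"y":-0.002,"z":0,"ax":0,"ay":0,"az":0},{"hand":0,"x":0,"y":-0.004,"z":0,"ax":0,"ay":0,"az":0},{"hand":0,"x":0,"y":-0.006,"z":0,"ax":0,"ay":0,"az":0},{"hand":0,"x":0,"y":-0.006,"z":0,"ax":0,"ay":0,"az":0}]}}

```text
t: 14.7
tool_pos: [0.5967, -0.0979, 0.2817]
orientation: [2.128, 2.305, 0.006]
force: [11.4, 1.0, -1.9]
opening: 0.0137
gripper_force: 8.0
```

Emit:
{"method": "carry_out", "body": {"targets": [{"hand":0,"x":0,"y":0.007,"z":0,"ax":0,"ay":0,"az":0},{"hand":0,"x":0,"y":0.014,"z":0,"ax":0,"ay":0,"az":0},{"hand":0,"x":0,"y":0.021,"z":0,"ax":0,"ay":0,"az":0},{"hand":0,"x":0,"y":0.028,"z":0,"ax":0,"ay":0,"az":0},{"hand":0,"x":0,"y":0.035,"z":0,"ax":0,"ay":0,"az":0},{"hand":0,"x":0,"y":0.041,"z":0,"ax":0,"ay":0,"az":0},{"hand":0,"x":0,"y":0.045,"z":0,"ax":0,"ay":0,"az":0},{"hand":0,"x":0,"y":0.045,"z":0,"ax":0,"ay":0,"az":0}]}}

```text
t: 15.7
tool_pos: [0.6406, -0.0944, 0.2816]
orientation: [2.13, 2.308, 0.001]
force: [1.0, 0.6, 7.3]
opening: 0.0138
gripper_force: 8.0
```

Emit:
{"method": "carry_out", "body": {"targets": [{"hand":0,"x":0,"y":0.002,"z":0,"ax":0,"ay":0,"az":0},{"hand":0,"x":0,"y":0.004,"z":0,"ax":0,"ay":0,"az":0},{"hand":0,"x":0,"y":0.005,"z":0,"ax":0,"ay":0,"az":0},{"hand":0,"x":0,"y":0.005,"z":0,"ax":0,"ay":0,"az":0}]}}

```text
t: 16.2
tool_pos: [0.6447, -0.0941, 0.2815]
orientation: [-2.13, -2.308, 0.002]
force: [-5.9, 1.0, 10.7]
opening: 0.0139
gripper_force: 8.0
```

Emit:
{"method": "carry_out", "body": {"targets": [{"hand":50,"x":0,"y":0,"z":0,"ax":0,"ay":0,"az":0},{"hand":50,"x":0,"y":0,"z":0,"ax":0,"ay":0,"az":0},{"hand":50,"x":0,"y":0,"z":-0.06,"ax":0,"ay":0,"az":0},{"hand":50,"x":0.01,"y":-0.005,"z":-0.075,"ax":0,"ay":0,"az":0},{"hand":50,"x":0.05,"y":-0.035,"z":-0.075,"ax":0,"ay":0,"az":0},{"hand":50,"x":0.065,"y":-0.0465,"z":-0.06,"ax":0,"ay":0,"az":0},{"hand":50,"x":0.065,"y":-0.0465,"z":-0.02,"ax":0,"ay":0,"az":0},{"hand":50,"x":0.065,"y":-0.0465,"z":0,"ax":0,"ay":0,"az":0}]}}

```text
t: 17.2
tool_pos: [0.5924, -0.0324, 0.2779]
orientation: [-2.128, -2.307, 0.003]
force: [-1.0, -0.8, -1.1]
opening: 0.0465
gripper_force: 0.0
```

Emit:
{"method": "carry_out", "body": {"targets": [{"hand":50,"x":0,"y":0,"z":0,"ax":0,"ay":0,"az":0},{"hand":0,"x":0,"y":0,"z":0,"ax":0,"ay":0,"az":0},{"hand":0,"x":0,"y":0,"z":0,"ax":0,"ay":0,"az":0},{"hand":0,"x":0,"y":0,"z":0,"ax":0,"ay":0,"az":0},{"hand":0,"x":0,"y":0,"z":0,"ax":0,"ay":0,"az":0}]}}

```text
t: 17.82
tool_pos: [0.5939, -0.033, 0.2814]
orientation: [2.13, 2.308, 0.001]
force: [0.2, -1.1, 2.5]
opening: 0.0142
gripper_force: 8.0
```

Emit:
{"method": "carry_out", "body": {"targets": [{"hand":0,"x":0,"y":0.007,"z":0,"ax":0,"ay":0,"az":0},{"hand":0,"x":0,"y":0.014,"z":0,"ax":0,"ay":0,"az":0},{"hand":0,"x":0,"y":0.021,"z":0,"ax":0,"ay":0,"az":0},{"hand":0,"x":0,"y":0.028,"z":0,"ax":0,"ay":0,"az":0},{"hand":0,"x":0,"y":0.035,"z":0,"ax":0,"ay":0,"az":0},{"hand":0,"x":0,"y":0.041,"z":0,"ax":0,"ay":0,"az":0},{"hand":0,"x":0,"y":0.043,"z":0,"ax":0,"ay":0,"az":0},{"hand":0,"x":0,"y":0.043,"z":0,"ax":0,"ay":0,"az":0}]}}

```text
t: 18.82
tool_pos: [0.6375, -0.0295, 0.2814]
orientation: [2.13, 2.308, 0.002]
force: [-0.6, -0.1, 4.0]
opening: 0.0141
gripper_force: 8.0
```

Emit:
{"method": "carry_out", "body": {"targets": [{"hand":0,"x":0,"y":0.002,"z":0,"ax":0,"ay":0,"az":0},{"hand":0,"x":0,"y":0.004,"z":0,"ax":0,"ay":0,"az":0},{"hand":0,"x":0,"y":0.005,"z":0,"ax":0,"ay":0,"az":0},{"hand":0,"x":0,"y":0.005,"z":0,"ax":0,"ay":0,"az":0}]}}

```text
t: 19.32
tool_pos: [0.6407, -0.0293, 0.281]
orientation: [-2.129, -2.306, 0.005]
force: [-12.9, -1.1, 13.2]
opening: 0.014
gripper_force: 8.0
```

Emit:
{"method": "carry_out", "body": {"targets": [{"hand":50,"x":0,"y":0,"z":0,"ax":0,"ay":0,"az":0},{"hand":50,"x":0,"y":0,"z":0,"ax":0,"ay":0,"az":0},{"hand":50,"x":0,"y":0,"z":-0.06,"ax":0,"ay":0,"az":0},{"hand":50,"x":0.02,"y":-0.005,"z":-0.075,"ax":0,"ay":0,"az":0},{"hand":50,"x":0.075,"y":-0.015,"z":-0.075,"ax":0,"ay":0,"az":0},{"hand":50,"x":0.129,"y":-0.0215,"z":-0.07,"ax":0,"ay":0,"az":0},{"hand":50,"x":0.129,"y":-0.0215,"z":-0.03,"ax":0,"ay":0,"az":0},{"hand":50,"x":0.129,"y":-0.0215,"z":0,"ax":0,"ay":0,"az":0}]}}

```text
t: 20.32
tool_pos: [0.609, 0.0995, 0.279]
orientation: [-2.128, -2.311, 0.0]
force: [-0.8, -0.3, -0.9]
opening: 0.0464
gripper_force: 0.0
```

Emit:
{"method": "carry_out", "body": {"targets": [{"hand":50,"x":0,"y":0,"z":0,"ax":0,"ay":0,"az":0},{"hand":0,"x":0,"y":0,"z":0,"ax":0,"ay":0,"az":0},{"hand":0,"x":0,"y":0,"z":0,"ax":0,"ay":0,"az":0},{"hand":0,"x":0,"y":0,"z":0,"ax":0,"ay":0,"az":0},{"hand":0,"x":0,"y":0,"z":0,"ax":0,"ay":0,"az":0}]}}

```text
t: 20.95
tool_pos: [0.61, 0.0977, 0.2817]
orientation: [2.13, 2.308, 0.002]
force: [-0.9, -0.4, 1.4]
opening: 0.0142
gripper_force: 8.0
```

Emit:
{"method": "carry_out", "body": {"targets": [{"hand":0,"x":0,"y":0.004,"z":0,"ax":0,"ay":0,"az":0},{"hand":0,"x":0,"y":0.008,"z":0,"ax":0,"ay":0,"az":0},{"hand":0,"x":0,"y":0.012,"z":0,"ax":0,"ay":0,"az":0},{"hand":0,"x":0,"y":0.016,"z":0,"ax":0,"ay":0,"az":0},{"hand":0,"x":0,"y":0.018,"z":0,"ax":0,"ay":0,"az":0},{"hand":0,"x":0,"y":0.018,"z":0,"ax":0,"ay":0,"az":0}]}}

```text
t: 21.7
tool_pos: [0.6284, 0.0992, 0.2817]
orientation: [2.13, 2.308, 0.002]
force: [0.2, -0.5, 5.3]
opening: 0.0141
gripper_force: 8.0
```

Emit:
{"method": "carry_out", "body": {"targets": [{"hand":0,"x":0,"y":0.002,"z":0,"ax":0,"ay":0,"az":0},{"hand":0,"x":0,"y":0.004,"z":0,"ax":0,"ay":0,"az":0},{"hand":0,"x":0,"y":0.004,"z":0,"ax":0,"ay":0,"az":0}]}}

```text
t: 22.08
tool_pos: [0.6306, 0.0994, 0.2811]
orientation: [-2.128, -2.306, 0.006]
force: [-14.7, -2.3, 13.6]
opening: 0.0138
gripper_force: 8.0
```

Emit:
{"method": "carry_out", "body": {"targets": [{"hand":50,"x":0,"y":0,"z":0,"ax":0,"ay":0,"az":0},{"hand":50,"x":0,"y":0,"z":0,"ax":0,"ay":0,"az":0},{"hand":50,"x":0,"y":0,"z":-0.06,"ax":0,"ay":0,"az":0},{"hand":50,"x":0.03,"y":-0.02,"z":-0.1,"ax":0,"ay":0,"az":0},{"hand":70,"x":0.075,"y":-0.05,"z":-0.13,"ax":0,"ay":0,"az":0},{"hand":70,"x":0.125,"y":-0.08,"z":-0.15,"ax":0,"ay":0,"az":0},{"hand":70,"x":0.175,"y":-0.105,"z":-0.17,"ax":0,"ay":0,"az":0},{"hand":70,"x":0.225,"y":-0.13,"z":-0.17,"ax":0,"ay":0,"az":0}]}}

```text
t: 23.08
tool_pos: [0.4835, 0.315, 0.4533]
orientation: [2.13, 2.307, 0.007]
force: [0.9, 0.4, 0.2]
opening: 0.0651
gripper_force: 0.0
```

Emit:
{"method": "carry_out", "body": {"targets": [{"hand":70,"x":0.05,"y":-0.03,"z":0,"ax":0,"ay":0,"az":0},{"hand":70,"x":0.05,"y":-0.03,"z":0,"ax":0,"ay":0,"az":0},{"hand":70,"x":0.05,"y":-0.03,"z":0,"ax":0,"ay":0,"az":0},{"hand":70,"x":0.05,"y":-0.03,"z":0,"ax":0,"ay":0,"az":0}]}}

```text
t: 23.58
tool_pos: [0.4511, 0.3598, 0.4506]
orientation: [2.133, 2.306, -0.0]
force: [0.6, -0.2, -0.5]
opening: 0.0649
gripper_force: 0.0
```

```bash
cat > obs.py <<'E'
from h import *
def plate():
    im,d,P,p=cloud('wrist'); s=read_state(); z=P[...,2]
    np.savez('last.npz',im=im,P=P); cv2.imwrite('pics/last.png',im)
    m=(im.min(-1)>130)&(z>-.01)&(z<.02)&(P[...,1]>.15)
    k,l,st,c=cv2.connectedComponentsWithStats(m.astype(np.uint8)); i=1+np.argmax(st[1:,4])
    q=P[l==i]; print('plate',st[i],'z',np.median(q[:,2]).round(4),'rect',cv2.minAreaRect((q[:,:2]*1000).astype(np.float32)))
    m=(z>.035)&(z<.08)&(im.max(-1)<80)&(P[...,1]>.2)&(np.hypot(P[...,0]-.45,P[...,1]-.34)<.1)
    k,l,st,c=cv2.connectedComponentsWithStats(m.astype(np.uint8)); i=1+np.argmax(st[1:,4])
    q=P[(l==i)]; zt=np.percentile(q[:,2],80); q=q[q[:,2]>zt-.006]
    print('handle',st[i],'z',zt.round(4),'rect',cv2.minAreaRect((q[:,:2]*1000).astype(np.float32)))
E
python3 -c "
from obs import *
plate(); rel(.45,.34,.25,1.651)"
```

```text
plate [  190    84   124   168 18064] z 0.0063 rect ((448.6457824707031, 341.56683349609375), (171.9443359375, 252.67417907714844), 6.130056381225586)
handle [248 148  12  67 628] z 0.0567 rect ((447.93792724609375, 342.60247802734375), (12.77651596069336, 87.79766845703125), 6.170307159423828)
shift [-0.0196 -0.0027  0.2006] turn [ 0.      0.0003 -0.0022] | at [0.4512 0.3598 0.4506] t 23.62
```

View pics/last.png

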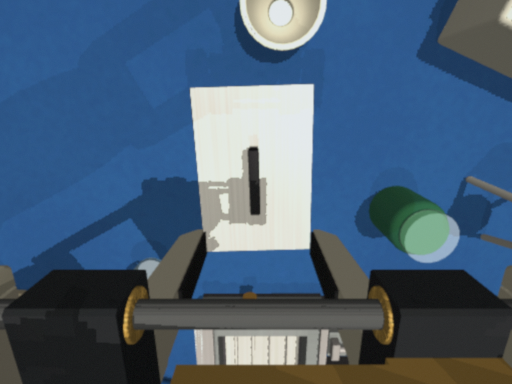

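```bash
python3 -c "
from h import *
rel(.448,.3422,.212,1.678)"
```

```text
shift [-0.0172 -0.0045  0.2386] turn [ 0.      0.0003 -0.0292] | at [0.4512 0.3598 0.4506] t 23.62
```

Emit:
{"method": "carry_out", "body": {"targets": [{"hand":60,"x":-0.017,"y":-0.0045,"z":0.05,"ax":0,"ay":0,"az":-0.029},{"hand":60,"x":-0.017,"y":-0.0045,"z":0.1,"ax":0,"ay":0,"az":-0.029},{"hand":60,"x":-0.017,"y":-0.0045,"z":0.15,"ax":0,"ay":0,"az":-0.029},{"hand":60,"x":-0.017,"y":-0.0045,"z":0.19,"ax":0,"ay":0,"az":-0.029},{"hand":60,"x":-0.017,"y":-0.0045,"z":0.22,"ax":0,"ay":0,"az":-0.029},{"hand":60,"x":-0.017,"y":-0.0045,"z":0.235,"ax":0,"ay":0,"az":-0.029},{"hand":60,"x":-0.017,"y":-0.0045,"z":0.2385,"ax":0,"ay":0,"az":-0.029},{"hand":60,"x":-0.017,"y":-0.0045,"z":0.2385,"ax":0,"ay":0,"az":-0.029}]}}

```text
t: 24.62
tool_pos: [0.4478, 0.3437, 0.2134]
orientation: [2.097, 2.338, 0.002]
force: [-1.0, 0.2, 0.4]
opening: 0.0558
gripper_force: 0.0
```

Emit:
{"method": "carry_out", "body": {"targets": [{"hand":0,"x":0,"y":0,"z":0,"ax":0,"ay":0,"az":0},{"hand":0,"x":0,"y":0,"z":0,"ax":0,"ay":0,"az":0},{"hand":0,"x":0,"y":0,"z":0,"ax":0,"ay":0,"az":0},{"hand":0,"x":0,"y":0,"z":0,"ax":0,"ay":0,"az":0},{"hand":0,"x":0,"y":0,"z":0,"ax":0,"ay":0,"az":0}], "newtons": 55}}

```text
t: 25.25
tool_pos: [0.4471, 0.3436, 0.2123]
orientation: [2.097, 2.339, 0.0]
force: [-0.4, 0.6, 0.5]
opening: 0.0135
gripper_force: 55.0
```

Emit:
{"method": "carry_out", "body": {"targets": [{"hand":0,"x":0,"y":0,"z":-0.01,"ax":0,"ay":0,"az":0},{"hand":0,"x":0,"y":0,"z":-0.03,"ax":0,"ay":0,"az":0},{"hand":0,"x":0,"y":0,"z":-0.06,"ax":0,"ay":0,"az":0},{"hand":0,"x":0,"y":0,"z":-0.1,"ax":0,"ay":0,"az":0},{"hand":0,"x":0,"y":0,"z":-0.14,"ax":0,"ay":0,"az":0},{"hand":0,"x":0,"y":0,"z":-0.18,"ax":0,"ay":0,"az":0},{"hand":0,"x":0,"y":0,"z":-0.18,"ax":0,"ay":0,"az":0},{"hand":0,"x":0,"y":0,"z":-0.18,"ax":0,"ay":0,"az":0}]}}

```text
t: 26.25
tool_pos: [0.4467, 0.3433, 0.391]
orientation: [-2.097, -2.339, 0.002]
force: [-1.0, 0.1, -7.8]
opening: 0.0135
gripper_force: 55.0
```

```bash
python3 -c "
from h import *
s=read_state(); print(s['opening'],s['gripper_force'],s['force'],s['wrist_torque'])
rel(.495,-.010,.36,1.651)"
```

```text
0.013489783733452892 54.99760329723358 [-1.02254517  0.09101698 -7.7586595 ] [-0.08750273 -0.0868579   0.00749604]
shift [-0.3565  0.0096  0.0312] turn [-0.0012  0.0006  0.0288] | at [0.4467 0.3433 0.391 ] t 26.25
```

```bash
cat >> h.py <<'E'
C0=np.array([.4877,-.011]); CY=.08
def w(X,Y): return C0+R.from_euler('z',CY).as_matrix()[:2,:2]@np.array([X,Y])
def relc(X,Y,Z,yaw=np.pi/2,tilt=0):
    "as rel, in the cell frame; tilt>0 raises the far edge"
    s=read_state(); T=R.from_rotvec(s['orientation']); a=yaw+CY; c,n=np.cos(a),np.sin(a)
    G=R.from_matrix(np.array([[c,n,0],[n,-c,0],[0,0,-1]]))*R.from_rotvec([-tilt,0,0])
    print('shift',T.inv().apply(np.r_[w(X,Y),Z]-s['tool_pos']).round(4),'turn',(T.inv()*G).as_rotvec().round(4))
def where():
    s=read_state(); T=R.from_rotvec(s['orientation']).as_matrix(); d=R.from_euler('z',-CY).as_matrix()[:2,:2]@(s['tool_pos'][:2]-C0)
    print('cell tcp',(d*1000).round(1),(s['tool_pos'][2]*1000).round(1),'zaxis',(R.from_euler('z',-CY).as_matrix()@T[:,2]).round(3),'yaw',(np.arctan2(T[1,0],T[0,0])-CY).round(4),'F',s['force'].round(1),'M',s['wrist_torque'].round(2),'open',s['opening'].round(4),'t',round(s['t'],2))
E
python3 -c "
from h import *
relc(-.021,.001,.36)"
```

```text
shift [-0.3551 -0.0187  0.0312] turn [-0.0012  0.0006  0.029 ]
```

Emit:
{"method": "carry_out", "body": {"targets": [{"hand":0,"x":-0.03,"y":-0.002,"z":0,"ax":0,"ay":0,"az":0.005},{"hand":0,"x":-0.08,"y":-0.005,"z":0,"ax":0,"ay":0,"az":0.01},{"hand":0,"x":-0.135,"y":-0.008,"z":0,"ax":0,"ay":0,"az":0.015},{"hand":0,"x":-0.19,"y":-0.01,"z":0.01,"ax":0,"ay":0,"az":0.02},{"hand":0,"x":-0.245,"y":-0.013,"z":0.015,"ax":0,"ay":0,"az":0.025},{"hand":0,"x":-0.3,"y":-0.016,"z":0.02,"ax":0,"ay":0,"az":0.029},{"hand":0,"x":-0.335,"y":-0.018,"z":0.03,"ax":0,"ay":0,"az":0.029},{"hand":0,"x":-0.355,"y":-0.019,"z":0.031,"ax":0,"ay":0,"az":0.029}]}}

```text
t: 27.25
tool_pos: [0.4655, -0.0131, 0.3574]
orientation: [-2.13, -2.303, 0.006]
force: [0.2, -0.3, -5.8]
opening: 0.0137
gripper_force: 55.0
```

Emit:
{"method": "carry_out", "body": {"targets": [{"hand":0,"x":0,"y":0,"z":0.005,"ax":-0.06,"ay":0,"az":0},{"hand":0,"x":0,"y":0,"z":0.01,"ax":-0.12,"ay":0,"az":0},{"hand":0,"x":0,"y":0,"z":0.02,"ax":-0.192,"ay":0,"az":0},{"hand":0,"x":0,"y":0,"z":0.03,"ax":-0.192,"ay":0,"az":0},{"hand":0,"x":0,"y":0,"z":0.03,"ax":-0.192,"ay":0,"az":0}]}}

```text
t: 27.88
tool_pos: [0.4657, -0.0113, 0.3286]
orientation: [2.041, 2.211, 0.207]
force: [0.2, 0.1, -5.6]
opening: 0.0135
gripper_force: 55.0
```

Run:
```python
from h import *
where(); relc(-.021,.001,.2885,tilt=.192)
im,d,P,p=cloud('wrist'); cv2.imwrite('pics/w3.png',im)
im,d,P,p=cloud('scene'); cv2.imwrite('pics/s3.png',cv2.resize(im[130:270,150:330],None,fx=3,fy=3))
```

```text
Traceback (most recent call last):
  File "h.py", line 27, in where
    print('cell tcp',(d*1000).round(1),(s['tool_pos'][2]*1000).round(1),'zaxis',(R.from_euler('z',-CY).as_matrix()@T[:,2]).round(3),'yaw',(np.arctan2(T[1,0],T[0,0])-CY).round(4),'F',s['force'].round(1),'M',s['wrist_torque'].round(2),'open',s['opening'].round(4),'t',round(s['t'],2))
                                                                                                                                                                                                                                                ^^^^^^^^^^^^^^^^^^
AttributeError: 'float' object has no attribute 'round'
```

```bash
sed -i "s/s\['opening'\].round(4)/round(s['opening'],4)/" h.py
python3 - <<'E'
from h import *
where(); relc(-.021,.001,.2885,tilt=.192)
im,d,P,p=cloud('wrist'); cv2.imwrite('pics/w3.png',im)
im2,d,P,p=cloud('scene'); b=cv2.resize(im2[130:270,150:330],(494,384))
cv2.imwrite('pics/s3.png',cv2.resize(np.hstack([im[:, :],b]),(800,305)))
E
```

```text
cell tcp [-22.    1.5] 328.6 zaxis [ 0.185  0.001 -0.983] yaw 1.5708 F [ 0.2  0.1 -5.6] M [-0.01  0.23 -0.01] open 0.0135 t 27.88
shift [-0.0005 -0.0064  0.0396] turn [-0.0063 -0.001  -0.0002]
```

View pics/s3.png

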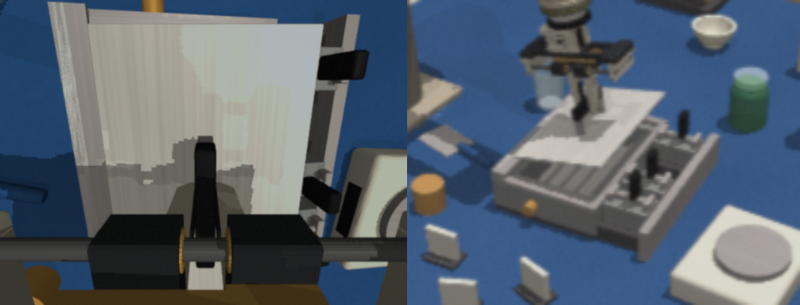

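Emit:
{"method": "carry_out", "body": {"targets": [{"hand":0,"x":0,"y":-0.002,"z":0.01,"ax":-0.006,"ay":0,"az":0},{"hand":0,"x":0,"y":-0.003,"z":0.02,"ax":-0.006,"ay":0,"az":0},{"hand":0,"x":0,"y":-0.005,"z":0.03,"ax":-0.006,"ay":0,"az":0},{"hand":0,"x":0,"y":-0.0065,"z":0.04,"ax":-0.006,"ay":0,"az":0},{"hand":0,"x":0,"y":-0.0065,"z":0.04,"ax":-0.006,"ay":0,"az":0}]}}

```text
t: 28.6
tool_pos: [0.4675, -0.0112, 0.2893]
orientation: [2.036, 2.206, 0.217]
force: [-0.4, 0.7, -5.0]
opening: 0.0137
gripper_force: 55.0
```

Run:
```python
from h import *
where(); relc(-.0435,.001,.2875,tilt=.192)
im,d,P,p=cloud('wrist'); z=P[...,2]; g=im.astype(int)
c,s=np.cos(CY),np.sin(CY); X=(P[...,0]-C0[0])*c+(P[...,1]-C0[1])*s; Y=-(P[...,0]-C0[0])*s+(P[...,1]-C0[1])*c
for y0 in (.03,.06,.09,.115):
    m=(abs(Y-y0)<.004)&(X>-.12)&(X<.13)&(z>.04)&(z<.14); o=np.argsort(X[m]); xs=X[m][o]*1000; zs=z[m][o]*1000
    lip=xs[(zs>79)&(xs<-60)]; pl=(xs>-70)
    k=np.searchsorted(xs,[-80,-74,-70,-66,-62,-58,-40,0,40,80]); print(y0,'lip edge',lip.max().round(1) if len(lip) else None,[(xs[min(i,len(xs)-1)].round(0),zs[min(i,len(zs)-1)].round(1)) for i in k])
```

```text
cell tcp [-20.1   1.4] 289.3 zaxis [ 0.194  0.001 -0.981] yaw 1.5708 F [-0.4  0.7 -5. ] M [-0.03  0.23  0.  ] open 0.0137 t 28.6
shift [-0.0004 -0.0233 -0.0028] turn [ 0.0035 -0.0006 -0.0001]
0.03 lip edge -72.8 [(np.float64(-80.0), np.float64(81.2)), (np.float64(-74.0), np.float64(82.9)), (np.float64(-70.0), np.float64(61.4)), (np.float64(-63.0), np.float64(69.2)), (np.float64(-62.0), np.float64(69.6)), (np.float64(-58.0), np.float64(71.0)), (np.float64(-40.0), np.float64(76.0)), (np.float64(0.0), np.float64(83.0)), (np.float64(40.0), np.float64(91.1)), (np.float64(80.0), np.float64(100.2))]
0.06 lip edge -72.8 [(np.float64(-80.0), np.float64(82.5)), (np.float64(-74.0), np.float64(60.3)), (np.float64(-70.0), np.float64(45.0)), (np.float64(-63.0), np.float64(69.4)), (np.float64(-62.0), np.float64(71.9)), (np.float64(-58.0), np.float64(71.4)), (np.float64(-40.0), np.float64(75.7)), (np.float64(0.0), np.float64(83.5)), (np.float64(40.0), np.float64(90.5)), (np.float64(80.0), np.float64(98.2))]
0.09 lip edge -72.7 [(np.float64(-80.0), np.float64(81.3)), (np.float64(-74.0), np.float64(60.1)), (np.float64(-70.0), np.float64(61.2)), (np.float64(-63.0), np.float64(68.9)), (np.float64(-62.0), np.float64(71.0)), (np.float64(-58.0), np.float64(70.9)), (np.float64(-40.0), np.float64(75.5)), (np.float64(0.0), np.float64(82.5)), (np.float64(40.0), np.float64(91.4)), (np.float64(80.0), np.float64(101.2))]
0.115 lip edge -72.9 [(np.float64(-80.0), np.float64(82.4)), (np.float64(-74.0), np.float64(82.0)), (np.float64(-70.0), np.float64(59.4)), (np.float64(-66.0), np.float64(59.7)), (np.float64(-62.0), np.float64(69.9)), (np.float64(-58.0), np.float64(70.8)), (np.float64(-40.0), np.float64(74.6)), (np.float64(0.0), np.float64(83.9)), (np.float64(40.0), np.float64(90.4)), (np.float64(80.0), np.float64(99.0))]
```

Emit:
{"method": "carry_out", "body": {"targets": [{"hand":0,"x":0,"y":-0.005,"z":-0.001,"ax":0,"ay":0,"az":0},{"hand":0,"x":0,"y":-0.01,"z":-0.0015,"ax":0,"ay":0,"az":0},{"hand":0,"x":0,"y":-0.015,"z":-0.002,"ax":0,"ay":0,"az":0},{"hand":0,"x":0,"y":-0.02,"z":-0.003,"ax":0,"ay":0,"az":0},{"hand":0,"x":0,"y":-0.0225,"z":-0.003,"ax":0,"ay":0,"az":0},{"hand":0,"x":0,"y":-0.0225,"z":-0.003,"ax":0,"ay":0,"az":0}]}}

```text
t: 29.4
tool_pos: [0.4453, -0.0131, 0.2893]
orientation: [2.034, 2.204, 0.219]
force: [0.2, -0.1, -5.7]
opening: 0.0138
gripper_force: 55.0
```

Run:
```python
from h import *
where()
for t,z in((.192,62.5),(.14,61.5),(.09,61),(.045,60.5),(0,60)):
    relc((-86+85*np.cos(t)-212*np.sin(t))/1e3,.001,(z+85*np.sin(t)+212*np.cos(t))/1e3,tilt=t)
```

```text
cell tcp [-42.4   1.2] 289.3 zaxis [ 0.197 -0.    -0.98 ] yaw 1.5707 F [ 0.2 -0.1 -5.7] M [-0.    0.22 -0.02] open 0.0138 t 29.4
shift [-0.0002 -0.0011  0.0023] turn [ 0.0062  0.0001 -0.0001]
shift [-0.0002  0.0096  0.008 ] turn [ 0.0582  0.0001 -0.0001]
shift [-0.0002  0.0197  0.0136] turn [ 1.082e-01  1.000e-04 -1.000e-04]
shift [-0.0002  0.0286  0.0192] turn [ 1.532e-01  1.000e-04 -1.000e-04]
shift [-0.0002  0.0372  0.0251] turn [ 1.982e-01  1.000e-04 -1.000e-04]
```

Emit:
{"method": "carry_out", "body": {"targets": [{"hand":0,"x":0,"y":-0.001,"z":0.002,"ax":0.006,"ay":0,"az":0},{"hand":0,"x":0,"y":0.0045,"z":0.005,"ax":0.032,"ay":0,"az":0},{"hand":0,"x":0,"y":0.0095,"z":0.008,"ax":0.058,"ay":0,"az":0},{"hand":0,"x":0,"y":0.0145,"z":0.011,"ax":0.083,"ay":0,"az":0},{"hand":0,"x":0,"y":0.0195,"z":0.0135,"ax":0.108,"ay":0,"az":0},{"hand":0,"x":0,"y":0.0285,"z":0.019,"ax":0.153,"ay":0,"az":0},{"hand":0,"x":0,"y":0.037,"z":0.0245,"ax":0.198,"ay":0,"az":0},{"hand":0,"x":0,"y":0.037,"z":0.0245,"ax":0.198,"ay":0,"az":0}]}}

```text
t: 30.4
tool_pos: [0.4872, -0.0098, 0.2723]
orientation: [-2.13, -2.308, 0.001]
force: [-0.8, -0.8, -3.6]
opening: 0.0137
gripper_force: 55.0
```

Run:
```python
from h import *
where()
```

```text
cell tcp [-0.4  1.3] 272.3 zaxis [-0.001  0.    -1.   ] yaw 1.5711 F [-0.8 -0.8 -3.6] M [-0.12  0.15  0.02] open 0.0137 t 30.4
```

Emit:
{"method": "carry_out", "body": {"targets": [{"hand":0,"x":0,"y":0,"z":0.001,"ax":0,"ay":0,"az":0},{"hand":0,"x":0,"y":0,"z":0.001,"ax":0,"ay":0,"az":0},{"hand":40,"x":0,"y":0,"z":0.001,"ax":0,"ay":0,"az":0},{"hand":40,"x":0,"y":0,"z":0.001,"ax":0,"ay":0,"az":0},{"hand":40,"x":0,"y":0,"z":-0.02,"ax":0,"ay":0,"az":0},{"hand":40,"x":0,"y":0,"z":-0.07,"ax":0,"ay":0,"az":0},{"hand":40,"x":0,"y":0,"z":-0.12,"ax":0,"ay":0,"az":0},{"hand":50,"x":0,"y":0,"z":-0.17,"ax":0,"ay":0,"az":0}]}}

```text
t: 31.4
tool_pos: [0.4861, -0.0098, 0.4442]
orientation: [2.131, 2.308, 0.0]
force: [0.3, 0.2, 0.6]
opening: 0.0431
gripper_force: 0.0
```

Emit:
{"method": "carry_out", "body": {"targets": [{"hand":50,"x":0,"y":0.04,"z":0,"ax":0,"ay":0,"az":0},{"hand":50,"x":0,"y":0.05,"z":0,"ax":0,"ay":0,"az":0},{"hand":50,"x":0,"y":0.05,"z":0,"ax":0,"ay":0,"az":0},{"hand":50,"x":0,"y":0.05,"z":0,"ax":0,"ay":0,"az":0}]}}

```text
t: 31.9
tool_pos: [0.5356, -0.0059, 0.4417]
orientation: [-2.13, -2.307, 0.002]
force: [-0.1, -0.3, -0.3]
opening: 0.0465
gripper_force: 0.0
```

Run:
```python
from h import *
where()
im,d,P,p=cloud('wrist'); cv2.imwrite('pics/w4.png',im); z=P[...,2]
q=P-np.r_[C0,0]; q=q@R.from_euler('z',-CY).as_matrix().T; X,Y=q[...,0],q[...,1]
m=(abs(X)<.08)&(abs(Y)<.12)&(z>.055)&(z<.075)&(abs(z-.066)<.008); A=np.c_[X[m],Y[m],np.ones(m.sum())]; f=np.linalg.lstsq(A,z[m],rcond=None)[0]; print('plate plane',f.round(4))
k=(z>.108)&(z<.14)&(im.max(-1)<90)&(abs(X)<.03)&(abs(Y)<.06); k=(z>.105)&(z<.13)&(im.max(-1)<80)&(abs(X)<.03)&(abs(Y)<.07)
if k.sum(): print('handle',cv2.minAreaRect((q[k][:,:2]*1000).astype(np.float32)),k.sum())
for y0 in(.06,.1):
    m=(abs(Y-y0)<.006)&(z>.063)&(z<.0715)&(X>0)&(X<.1)&(im.min(-1)>0); print(np.histogram(X[m],bins=np.arange(.07,.102,.002)))
k=(z>.12)&(z<.14)&(im.max(-1)<90)&(X>.08)
n,l,st,c=cv2.connectedComponentsWithStats(k.astype(np.uint8))
for i in range(1,n):
    if st[i,4]>20: print('knob',q[l==i].mean(0).round(4),P[l==i].mean(0).round(4))
```

```text
cell tcp [48.2  1.3] 441.7 zaxis [-0.002  0.    -1.   ] yaw 1.5708 F [-0.1 -0.3 -0.3] M [-0.03 -0.07  0.01] open 0.0465 t 31.9
plate plane [ 0.0011 -0.0009  0.0662]
handle ((0.31585121154785156, 0.18849945068359375), (88.69180297851562, 13.20471477508545), 89.99141693115234) 1046
(array([11, 19, 20, 14, 15, 20, 15,  5,  0, 22, 13, 20, 20, 16, 16]), array([0.07 , 0.072, 0.074, 0.076, 0.078, 0.08 , 0.082, 0.084, 0.086,
       0.088, 0.09 , 0.092, 0.094, 0.096, 0.098, 0.1  ]))
(array([22, 22, 18, 16, 21, 22, 18,  4,  0, 22, 21, 17, 16, 22, 16]), array([0.07 , 0.072, 0.074, 0.076, 0.078, 0.08 , 0.082, 0.084, 0.086,
       0.088, 0.09 , 0.092, 0.094, 0.096, 0.098, 0.1  ]))
knob [0.1483 0.099  0.1272] [0.6276 0.0995 0.1272]
knob [ 0.1482 -0.0316  0.127 ] [ 0.6379 -0.0307  0.127 ]
knob [ 0.1485 -0.0905  0.1263] [ 0.6429 -0.0893  0.1263]
```

View pics/w4.png

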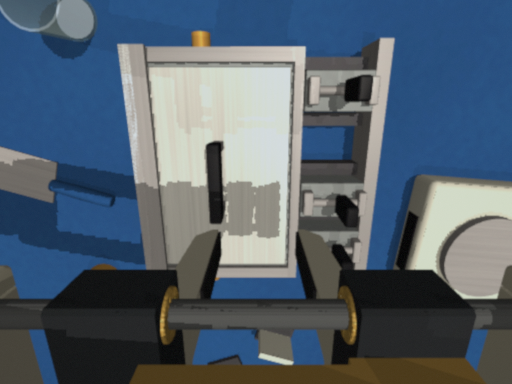

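Emit:
{"method": "carry_out", "body": {"targets": [{"hand":50,"x":-0.015,"y":0.05,"z":0.03,"ax":0,"ay":0,"az":0},{"hand":50,"x":-0.033,"y":0.1,"z":0.06,"ax":0,"ay":0,"az":0},{"hand":50,"x":-0.033,"y":0.1,"z":0.09,"ax":0,"ay":0,"az":0},{"hand":50,"x":-0.033,"y":0.1,"z":0.13,"ax":0,"ay":0,"az":0},{"hand":50,"x":-0.033,"y":0.1,"z":0.16,"ax":0,"ay":0,"az":0},{"hand":50,"x":-0.033,"y":0.1,"z":0.161,"ax":0,"ay":0,"az":0},{"hand":50,"x":-0.033,"y":0.1,"z":0.161,"ax":0,"ay":0,"az":0}], "newtons": 10}}

```text
t: 32.83
tool_pos: [0.6388, -0.0308, 0.283]
orientation: [2.13, 2.308, 0.001]
force: [-0.5, -0.5, 0.5]
opening: 0.0463
gripper_force: 0.0
```

Emit:
{"method": "carry_out", "body": {"targets": [{"hand":0,"x":0,"y":0,"z":0,"ax":0,"ay":0,"az":0},{"hand":0,"x":0,"y":0,"z":0,"ax":0,"ay":0,"az":0},{"hand":0,"x":0,"y":0,"z":0,"ax":0,"ay":0,"az":0},{"hand":0,"x":0,"y":0,"z":0,"ax":0,"ay":0,"az":0}]}}

```text
t: 33.33
tool_pos: [0.6387, -0.0307, 0.2819]
orientation: [2.13, 2.308, 0.001]
force: [-1.6, 0.1, 2.1]
opening: 0.0138
gripper_force: 10.0
```

Emit:
{"method": "carry_out", "body": {"targets": [{"hand":0,"x":0,"y":-0.005,"z":0,"ax":0,"ay":0,"az":0},{"hand":0,"x":0,"y":-0.012,"z":0,"ax":0,"ay":0,"az":0},{"hand":0,"x":0,"y":-0.019,"z":0,"ax":0,"ay":0,"az":0},{"hand":0,"x":0,"y":-0.026,"z":0,"ax":0,"ay":0,"az":0},{"hand":0,"x":0,"y":-0.033,"z":0,"ax":0,"ay":0,"az":0},{"hand":0,"x":0,"y":-0.038,"z":0,"ax":0,"ay":0,"az":0},{"hand":0,"x":0,"y":-0.043,"z":0,"ax":0,"ay":0,"az":0},{"hand":0,"x":0,"y":-0.043,"z":0,"ax":0,"ay":0,"az":0}]}}

```text
t: 34.33
tool_pos: [0.5953, -0.0342, 0.2818]
orientation: [-2.131, -2.308, 0.0]
force: [-0.8, 0.6, 7.1]
opening: 0.0138
gripper_force: 10.0
```

Emit:
{"method": "carry_out", "body": {"targets": [{"hand":0,"x":0,"y":-0.002,"z":0,"ax":0,"ay":0,"az":0},{"hand":0,"x":0,"y":-0.004,"z":0,"ax":0,"ay":0,"az":0},{"hand":0,"x":0,"y":-0.005,"z":0,"ax":0,"ay":0,"az":0},{"hand":0,"x":0,"y":-0.005,"z":0,"ax":0,"ay":0,"az":0}]}}

```text
t: 34.83
tool_pos: [0.5919, -0.0345, 0.2819]
orientation: [2.128, 2.306, 0.005]
force: [12.2, 1.0, -2.3]
opening: 0.0142
gripper_force: 10.0
```

Emit:
{"method": "carry_out", "body": {"targets": [{"hand":50,"x":0,"y":0,"z":0,"ax":0,"ay":0,"az":0},{"hand":50,"x":0,"y":0,"z":0,"ax":0,"ay":0,"az":0},{"hand":50,"x":0,"y":0,"z":-0.06,"ax":0,"ay":0,"az":0},{"hand":50,"x":-0.01,"y":0.005,"z":-0.075,"ax":0,"ay":0,"az":0},{"hand":50,"x":-0.05,"y":0.035,"z":-0.075,"ax":0,"ay":0,"az":0},{"hand":50,"x":-0.064,"y":0.0485,"z":-0.06,"ax":0,"ay":0,"az":0},{"hand":50,"x":-0.064,"y":0.0485,"z":-0.02,"ax":0,"ay":0,"az":0},{"hand":50,"x":-0.064,"y":0.0485,"z":0,"ax":0,"ay":0,"az":0}]}}

```text
t: 35.83
tool_pos: [0.6429, -0.0947, 0.2775]
orientation: [-2.128, -2.304, 0.005]
force: [-0.5, 0.5, 0.4]
opening: 0.0464
gripper_force: 0.0
```

Emit:
{"method": "carry_out", "body": {"targets": [{"hand":50,"x":0,"y":0,"z":0,"ax":0,"ay":0,"az":0},{"hand":0,"x":0,"y":0,"z":0,"ax":0,"ay":0,"az":0},{"hand":0,"x":0,"y":0,"z":0,"ax":0,"ay":0,"az":0},{"hand":0,"x":0,"y":0,"z":0,"ax":0,"ay":0,"az":0},{"hand":0,"x":0,"y":0,"z":0,"ax":0,"ay":0,"az":0}]}}

```text
t: 36.45
tool_pos: [0.6442, -0.0945, 0.2824]
orientation: [2.13, 2.308, 0.0]
force: [-1.9, 0.0, 2.4]
opening: 0.0138
gripper_force: 10.0
```

Emit:
{"method": "carry_out", "body": {"targets": [{"hand":0,"x":0,"y":-0.005,"z":0,"ax":0,"ay":0,"az":0},{"hand":0,"x":0,"y":-0.012,"z":0,"ax":0,"ay":0,"az":0},{"hand":0,"x":0,"y":-0.019,"z":0,"ax":0,"ay":0,"az":0},{"hand":0,"x":0,"y":-0.026,"z":0,"ax":0,"ay":0,"az":0},{"hand":0,"x":0,"y":-0.033,"z":0,"ax":0,"ay":0,"az":0},{"hand":0,"x":0,"y":-0.038,"z":0,"ax":0,"ay":0,"az":0},{"hand":0,"x":0,"y":-0.043,"z":0,"ax":0,"ay":0,"az":0},{"hand":0,"x":0,"y":-0.043,"z":0,"ax":0,"ay":0,"az":0}]}}

```text
t: 37.45
tool_pos: [0.6009, -0.098, 0.2824]
orientation: [2.13, 2.308, 0.001]
force: [-1.6, 0.9, 6.9]
opening: 0.0136
gripper_force: 10.0
```

Emit:
{"method": "carry_out", "body": {"targets": [{"hand":0,"x":0,"y":-0.002,"z":0,"ax":0,"ay":0,"az":0},{"hand":0,"x":0,"y":-0.004,"z":0,"ax":0,"ay":0,"az":0},{"hand":0,"x":0,"y":-0.006,"z":0,"ax":0,"ay":0,"az":0},{"hand":0,"x":0,"y":-0.006,"z":0,"ax":0,"ay":0,"az":0}]}}

```text
t: 37.95
tool_pos: [0.5965, -0.0983, 0.2825]
orientation: [2.128, 2.305, 0.006]
force: [12.5, 2.0, -2.6]
opening: 0.0142
gripper_force: 10.0
```

Emit:
{"method": "carry_out", "body": {"targets": [{"hand":50,"x":0,"y":0,"z":0,"ax":0,"ay":0,"az":0},{"hand":50,"x":0,"y":0,"z":0,"ax":0,"ay":0,"az":0},{"hand":50,"x":0,"y":0,"z":-0.06,"ax":0,"ay":0,"az":0},{"hand":60,"x":-0.03,"y":-0.03,"z":-0.1,"ax":0,"ay":0,"az":0},{"hand":60,"x":-0.07,"y":-0.06,"z":-0.13,"ax":0,"ay":0,"az":0},{"hand":60,"x":-0.11,"y":-0.095,"z":-0.16,"ax":0,"ay":0,"az":0},{"hand":60,"x":-0.145,"y":-0.1285,"z":-0.17,"ax":0,"ay":0,"az":0},{"hand":60,"x":-0.145,"y":-0.1285,"z":-0.17,"ax":0,"ay":0,"az":0}]}}

```text
t: 38.95
tool_pos: [0.4769, -0.2555, 0.4524]
orientation: [2.135, 2.303, -0.001]
force: [0.2, 0.2, -0.3]
opening: 0.056
gripper_force: 0.0
```

Emit:
{"method": "carry_out", "body": {"targets": [{"hand":60,"x":0,"y":0,"z":0,"ax":0,"ay":0,"az":0},{"hand":60,"x":0,"y":0,"z":0,"ax":0,"ay":0,"az":0},{"hand":60,"x":0,"y":0,"z":0,"ax":0,"ay":0,"az":0}]}}

```text
t: 39.33
tool_pos: [0.4794, -0.2523, 0.4508]
orientation: [-2.128, -2.309, 0.0]
force: [-0.3, -0.5, 0.0]
opening: 0.0557
gripper_force: 0.0
```

```bash
cat > st.py <<'E'
from h import *
def stands():
    im,d,P,p=cloud('wrist'); z=P[...,2]; cv2.imwrite('pics/st.png',im)
    m=(im.min(-1)>110)&(z>.052)&(z<.072)&(P[...,1]<-.15)
    n,l,s,c=cv2.connectedComponentsWithStats(m.astype(np.uint8))
    for i in range(1,n):
        if s[i,4]>15:
            q=P[l==i]; r=cv2.minAreaRect((q[:,:2]*1000).astype(np.float32)); a,(W,H)=r[2],r[1]
            print('top',s[i][:5],q.mean(0).round(4),'rect',np.round(r[0],1),np.round(r[1],1),'long-axis yaw deg',round(a if W>H else a-90,1))
            f=(abs(z-.009)<.006)&(np.hypot(P[...,0]-r[0][0]/1e3,P[...,1]-r[0][1]/1e3)<.045)&(im.max(-1)<105)&(im.astype(int)[...,0]-im[...,2]<25)
            if f.sum()>20: print('   foot',f.sum(),[np.round(t,1) for t in cv2.minAreaRect((P[f][:,:2]*1000).astype(np.float32))])
E
python3 -c "
from st import *
where(); stands()"
```

```text
cell tcp [ -27.6 -239.8] 450.8 zaxis [-0.001  0.001 -1.   ] yaw 1.5725 F [-0.3 -0.5  0. ] M [ 0.   -0.11  0.01] open 0.0557 t 39.33
top [218  84 121  11 695] [ 0.4742 -0.154   0.0682] rect [ 495.1 -150.6] [141.   11.1] long-axis yaw deg 4.4
top [314 204  40  19 330] [ 0.5865 -0.3017  0.0596] rect [ 586.4 -302.4] [10.3 55.1] long-axis yaw deg -13.5
   foot 450 [array([ 586.3, -301.8]), array([38.4, 59.3]), np.float64(76.4)]
top [183 206  42   8 295] [ 0.4106 -0.3098  0.0599] rect [ 410.5 -310.5] [55.6 10. ] long-axis yaw deg 5.2
   foot 473 [array([ 410.6, -310.4]), array([58.8, 39.7]), np.float64(4.7)]
top [250 256  39  18 287] [ 0.5071 -0.3869  0.0599] rect [ 507.1 -388. ] [55.7 11.3] long-axis yaw deg 24.7
   foot 378 [array([ 506.7, -385.1]), array([59.4, 37.4]), np.float64(21.4)]
```

View pics/st.png

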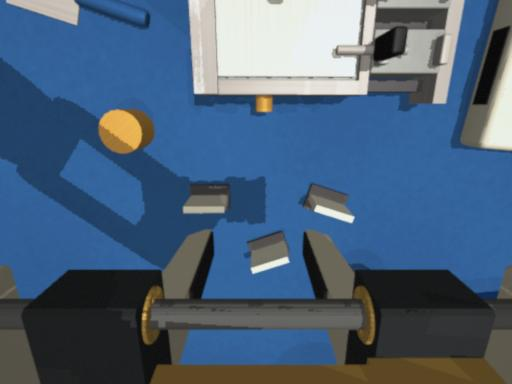

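```bash
python3 -c "
from h import *
rel(.4105,-.3105,.30,.087)"
```

```text
shift [-0.0524 -0.0732  0.151 ] turn [-1.1000e-03  1.0000e-04  1.5653e+00] | at [ 0.4794 -0.2524  0.4509] t 39.38
```

Emit:
{"method": "carry_out", "body": {"targets": [{"hand":60,"x":0,"y":0,"z":0,"ax":0,"ay":0,"az":0.18},{"hand":60,"x":-0.01,"y":-0.01,"z":0,"ax":0,"ay":0,"az":0.36},{"hand":60,"x":-0.02,"y":-0.02,"z":0.01,"ax":0,"ay":0,"az":0.54},{"hand":60,"x":-0.03,"y":-0.03,"z":0.02,"ax":0,"ay":0,"az":0.72},{"hand":60,"x":-0.04,"y":-0.045,"z":0.04,"ax":0,"ay":0,"az":0.9},{"hand":60,"x":-0.05,"y":-0.06,"z":0.06,"ax":0,"ay":0,"az":1.08},{"hand":60,"x":-0.0525,"y":-0.073,"z":0.08,"ax":0,"ay":0,"az":1.26},{"hand":60,"x":-0.0525,"y":-0.073,"z":0.1,"ax":0,"ay":0,"az":1.44}]}}

```text
t: 40.38
tool_pos: [0.4099, -0.3113, 0.3507]
orientation: [-3.125, -0.321, 0.001]
force: [0.4, -0.5, 0.6]
opening: 0.0556
gripper_force: 0.0
```

```bash
python3 -c "
from st import *
stands(); rel(.4105,-.3105,.212,.087)"
```

```text
top [  85    0   13  164 1250] [ 0.4716 -0.1541  0.068 ] rect [ 476.5 -153.5] [130.3  11.4] long-axis yaw deg 2.5
   foot 322 [array([ 476.7, -156.6]), array([89.4,  1.9]), np.float64(4.5)]
top [271   0  21  22 278] [ 0.5674 -0.2976  0.06  ] rect [ 568.2 -297.4] [10. 18.] long-axis yaw deg -13.3
   foot 885 [array([ 578.8, -300.1]), array([39.6, 43.8]), np.float64(76.7)]
top [354  75  18  66 725] [ 0.5077 -0.3865  0.0602] rect [ 506.9 -387.1] [55.8 10.5] long-axis yaw deg 24.6
   foot 921 [array([ 504.6, -381.2]), array([59.9, 29.6]), np.float64(21.8)]
top [249 165  16  56 577] [ 0.4118 -0.3097  0.0599] rect [ 410.4 -309.9] [55.1 10. ] long-axis yaw deg 5.2
   foot 1156 [array([ 410.5, -310.3]), array([58.9, 38.9]), np.float64(5.3)]
shift [0.0013 0.0005 0.1357] turn [-0.0033  0.0027  0.1087] | at [ 0.4096 -0.3106  0.3477] t 40.42
```

Emit:
{"method": "carry_out", "body": {"targets": [{"hand":60,"x":0.001,"y":0,"z":0.02,"ax":0,"ay":0,"az":0.11},{"hand":60,"x":0.001,"y":0,"z":0.06,"ax":0,"ay":0,"az":0.11},{"hand":60,"x":0.001,"y":0,"z":0.1,"ax":0,"ay":0,"az":0.11},{"hand":60,"x":0.001,"y":0,"z":0.13,"ax":0,"ay":0,"az":0.11},{"hand":60,"x":0.001,"y":0,"z":0.136,"ax":0,"ay":0,"az":0.11},{"hand":60,"x":0.001,"y":0,"z":0.136,"ax":0,"ay":0,"az":0.11}]}}

```text
t: 41.18
tool_pos: [0.4117, -0.3112, 0.2161]
orientation: [3.137, 0.161, 0.0]
force: [-1.1, -0.1, 0.1]
opening: 0.056
gripper_force: 0.0
```

Emit:
{"method": "carry_out", "body": {"targets": [{"hand":0,"x":0,"y":0,"z":0,"ax":0,"ay":0,"az":0},{"hand":0,"x":0,"y":0,"z":0,"ax":0,"ay":0,"az":0},{"hand":0,"x":0,"y":0,"z":0,"ax":0,"ay":0,"az":0},{"hand":0,"x":0,"y":0,"z":0,"ax":0,"ay":0,"az":0},{"hand":0,"x":0,"y":0,"z":0,"ax":0,"ay":0,"az":0}], "newtons": 30}}

```text
t: 41.8
tool_pos: [0.4112, -0.3111, 0.2156]
orientation: [-3.137, -0.158, 0.0]
force: [-0.5, 1.0, 0.9]
opening: 0.0102
gripper_force: 0.7
```

```bash
python3 -c "
from h import *
where(); x,y=w(.052,.099); print(x,y); rel(x,y,.34,.08)"
```

```text
cell tcp [-100.2 -293.1] 215.6 zaxis [-0.  0. -1.] yaw 0.0208 F [-0.5  1.   0.9] M [ 0.23  0.07 -0.01] open 0.0102 t 41.8
0.5316221340247881 0.0918389330103563
shift [ 0.1603 -0.3888 -0.1244] turn [-0.0001  0.      0.0208] | at [ 0.4112 -0.3111  0.2156] t 41.8
```

Emit:
{"method": "carry_out", "body": {"targets": [{"hand":0,"x":0,"y":0,"z":0,"ax":0,"ay":0,"az":0},{"hand":0,"x":0,"y":0,"z":0,"ax":0,"ay":0,"az":0},{"hand":0,"x":0,"y":0,"z":-0.01,"ax":0,"ay":0,"az":0},{"hand":0,"x":0,"y":0,"z":-0.01,"ax":0,"ay":0,"az":0}]}}

```text
t: 42.3
tool_pos: [0.4117, -0.3116, 0.2268]
orientation: [3.136, 0.158, 0.002]
force: [-0.6, -0.4, -0.2]
opening: 0.01
gripper_force: 30.0
```

Emit:
{"method": "carry_out", "body": {"targets": [{"hand":0,"x":0,"y":0,"z":-0.05,"ax":0,"ay":0,"az":0},{"hand":0,"x":0,"y":0,"z":-0.1,"ax":0,"ay":0,"az":0},{"hand":0,"x":0.01,"y":-0.03,"z":-0.13,"ax":0,"ay":0,"az":0},{"hand":0,"x":0.03,"y":-0.08,"z":-0.135,"ax":0,"ay":0,"az":0},{"hand":0,"x":0.05,"y":-0.13,"z":-0.135,"ax":0,"ay":0,"az":0.01},{"hand":0,"x":0.07,"y":-0.18,"z":-0.135,"ax":0,"ay":0,"az":0.02},{"hand":0,"x":0.09,"y":-0.23,"z":-0.135,"ax":0,"ay":0,"az":0.021},{"hand":0,"x":0.11,"y":-0.28,"z":-0.135,"ax":0,"ay":0,"az":0.021}]}}

```text
t: 43.3
tool_pos: [0.4927, -0.0198, 0.3609]
orientation: [3.139, 0.125, 0.002]
force: [1.9, -0.7, -0.8]
opening: 0.0092
gripper_force: 30.0
```

Emit:
{"method": "carry_out", "body": {"targets": [{"hand":0,"x":0.02,"y":-0.05,"z":0,"ax":0,"ay":0,"az":0},{"hand":0,"x":0.04,"y":-0.09,"z":0,"ax":0,"ay":0,"az":0},{"hand":0,"x":0.048,"y":-0.11,"z":0,"ax":0,"ay":0,"az":0},{"hand":0,"x":0.048,"y":-0.11,"z":0,"ax":0,"ay":0,"az":0},{"hand":0,"x":0.048,"y":-0.11,"z":0,"ax":0,"ay":0,"az":0}]}}

```text
t: 43.92
tool_pos: [0.5315, 0.0914, 0.3604]
orientation: [3.139, 0.125, -0.0]
force: [-0.3, 0.3, -2.0]
opening: 0.0098
gripper_force: 30.0
```

Run:
```python
from h import *
where(); relc(.052,.099,.3,yaw=0)
im,d,P,p=cloud('wrist'); cv2.imwrite('pics/w6.png',im); z=P[...,2]
q=(P-np.r_[C0,0])@R.from_euler('z',-CY).as_matrix().T
m=(im.min(-1)>110)&(z>.17)&(z<.23)&(abs(q[...,0]-.05)<.06)&(abs(q[...,1]-.1)<.03)
if m.sum(): print('blade',m.sum(),q[m].mean(0).round(4),cv2.minAreaRect((q[m][:,:2]*1000).astype(np.float32)),np.percentile(z[m],[5,50,95]).round(4))
```

```text
cell tcp [51.8 98.6] 360.4 zaxis [-0. -0. -1.] yaw -0.0002 F [-0.3  0.3 -2. ] M [0.02 0.06 0.01] open 0.0098 t 43.92
shift [ 0.0002 -0.0004  0.0604] turn [ 0.0004  0.0003 -0.0002]
blade 1344 [0.058  0.0987 0.2051] ((56.73530578613281, 98.70649719238281), (44.97113800048828, 9.637207984924316), 0.1931513249874115) [0.2041 0.2051 0.206 ]
```

View pics/w6.png

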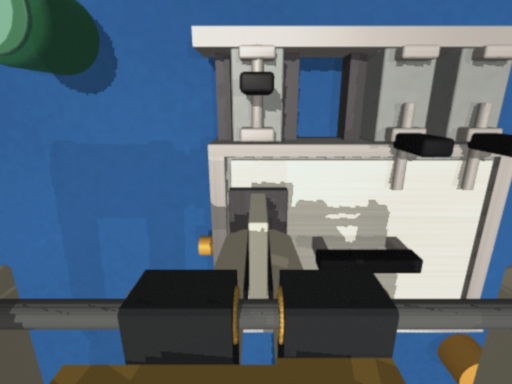

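Emit:
{"method": "carry_out", "body": {"targets": [{"hand":0,"x":0,"y":0,"z":0.02,"ax":0,"ay":0,"az":0},{"hand":0,"x":0,"y":0,"z":0.04,"ax":0,"ay":0,"az":0},{"hand":0,"x":0,"y":0,"z":0.06,"ax":0,"ay":0,"az":0},{"hand":0,"x":0,"y":0,"z":0.07,"ax":0,"ay":0,"az":0},{"hand":0,"x":0,"y":0,"z":0.075,"ax":0,"ay":0,"az":0},{"hand":0,"x":0,"y":0,"z":0.0775,"ax":0,"ay":0,"az":0},{"hand":0,"x":0,"y":0,"z":0.0775,"ax":0,"ay":0,"az":0}]}}

```text
t: 44.85
tool_pos: [0.5318, 0.092, 0.2834]
orientation: [-3.139, -0.125, -0.001]
force: [1.0, 0.6, -1.2]
opening: 0.0096
gripper_force: 30.0
```

Emit:
{"method": "carry_out", "body": {"targets": [{"hand":0,"x":0,"y":0,"z":0.001,"ax":0,"ay":0,"az":0},{"hand":0,"x":0,"y":0,"z":0.001,"ax":0,"ay":0,"az":0}]}}

```text
t: 45.1
tool_pos: [0.5317, 0.092, 0.2823]
orientation: [-3.139, -0.125, -0.001]
force: [0.2, -0.7, -1.1]
opening: 0.0099
gripper_force: 30.0
```

Emit:
{"method": "carry_out", "body": {"targets": [{"hand":0,"x":0,"y":0,"z":0.001,"ax":0,"ay":0,"az":0},{"hand":0,"x":0,"y":0,"z":0.001,"ax":0,"ay":0,"az":0},{"hand":30,"x":0,"y":0,"z":0.001,"ax":0,"ay":0,"az":0},{"hand":30,"x":0,"y":0,"z":0.001,"ax":0,"ay":0,"az":0},{"hand":30,"x":0,"y":0,"z":0.001,"ax":0,"ay":0,"az":0},{"hand":30,"x":0,"y":0,"z":-0.03,"ax":0,"ay":0,"az":0},{"hand":30,"x":0,"y":0,"z":-0.08,"ax":0,"ay":0,"az":0},{"hand":30,"x":0,"y":0,"z":-0.13,"ax":0,"ay":0,"az":0}]}}

```text
t: 46.1
tool_pos: [0.5313, 0.0919, 0.4131]
orientation: [3.139, 0.125, -0.001]
force: [0.4, 0.3, 0.2]
opening: 0.0282
gripper_force: 0.0
```

Emit:
{"method": "carry_out", "body": {"targets": [{"hand":30,"x":-0.05,"y":0.05,"z":-0.02,"ax":0,"ay":0,"az":0},{"hand":30,"x":-0.1,"y":0.08,"z":-0.05,"ax":0,"ay":0,"az":0},{"hand":30,"x":-0.1,"y":0.1,"z":-0.06,"ax":0,"ay":0,"az":0},{"hand":30,"x":-0.1,"y":0.1,"z":-0.06,"ax":0,"ay":0,"az":0},{"hand":30,"x":-0.1,"y":0.1,"z":-0.06,"ax":0,"ay":0,"az":0}]}}

```text
t: 46.72
tool_pos: [0.4401, -0.0154, 0.4715]
orientation: [-3.139, -0.125, 0.001]
force: [0.3, -0.3, -0.3]
opening: 0.0279
gripper_force: 0.0
```

Run:
```python
from h import *
where()
im,d,P,p=cloud('wrist'); cv2.imwrite('pics/w7.png',im); z=P[...,2]
q=(P-np.r_[C0,0])@R.from_euler('z',-CY).as_matrix().T; X,Y=q[...,0],q[...,1]
m=(im.min(-1)>100)&(z>.115)&(z<.14)&(abs(X-.05)<.06)&(abs(Y-.1)<.04)
print('blade',m.sum(),q[m].mean(0).round(4),cv2.minAreaRect((q[m][:,:2]*1000).astype(np.float32)))
m=(abs(X+.0)<.085)&(abs(Y)<.12)&(abs(z-.066)<.007)&(im.min(-1)>130); A=np.c_[X[m],Y[m],np.ones(m.sum())]; print('plane',np.linalg.lstsq(A,z[m],rcond=None)[0].round(4))
k=(z>.12)&(z<.14)&(im.max(-1)<90)&(X>.08)
n,l,st,c=cv2.connectedComponentsWithStats(k.astype(np.uint8))
for i in range(1,n):
    if st[i,4]>20: print('knob',q[l==i].mean(0).round(4))
k=(z>.105)&(z<.13)&(im.max(-1)<80)&(abs(X)<.03)&(abs(Y)<.07)
if k.sum(): print('handle',cv2.minAreaRect((q[k][:,:2]*1000).astype(np.float32)))
```

```text
cell tcp [-47.8  -0.5] 471.5 zaxis [-0.     0.001 -1.   ] yaw -0.0006 F [ 0.3 -0.3 -0.3] M [-0.01  0.03 -0.  ] open 0.0279 t 46.73
blade 574 [0.0519 0.0988 0.1258] ((51.08033752441406, 99.28750610351562), (54.37605285644531, 10.352097511291504), 0.11601229757070541)
plane [ 0.0005 -0.0008  0.0662]
knob [ 0.1035 -0.0319  0.1274]
knob [ 0.1036 -0.0971  0.1273]
handle ((0.7331571578979492, -0.05340576171875), (87.73820495605469, 12.105766296386719), 89.97080993652344)
```

View pics/w7.png

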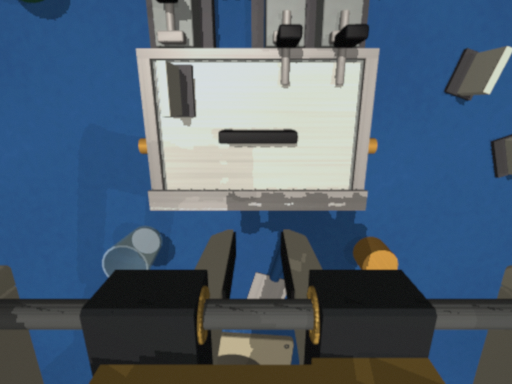

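```bash
python3 -c "
from plant import robot
print(robot.close_job())"
```

```text
the job is handed in; nothing more can be done
None
```

The job is handed in: three bolts were present, and only the one at cell y = +99 mm binds. It is fully back with a stand centred before it; the two good bolts are home over the flat, hooked plate, and no verdict came back.

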